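# Load the specimen cassette and clamp it in the screw press

### The arm

A 6-joint arm with a two-finger parallel gripper is mounted at the origin on the work surface. World frame = base frame: x ahead of the robot, y to its left, z up, the work surface at z = 0. Lengths are in m, angles in rad, forces in N, time in s.
With the tool pointing down it reaches from about 0.25 to 0.725 m from the base axis. Payload 9.7 kg.
Tool frame: the origin (TCP) lies between the finger pads; the fingertips stand 25 mm ahead of it and the grasp point (between the pads) lies 6 mm ahead of it; z points along the fingers, y is the line along which they close (so a half turn about z gives the same grasp; the last joint's range is limited). The gripper opens to 85 mm and grips with 20 to 120 N. Pads are 22 mm wide; open, the fingers measure 114 mm over their backs; the gripper's body (76 mm by 85 mm) begins 54 mm behind the grasp point. The pads swing forward as they close: fully open they stand 13 mm farther back than shut.
Start: joints at [-1.247, 0.087, 0.176, 1.66, 0, 1.571], TCP at [0.175, -0.521, 0.223] pointing down, gripper open.
Joint ranges: [-3.13, 3.13], [-0.85, 1.81], [-1.15, 1.24], [-2.2, 2.28], [-1.44, 1.52], [-3.14, 3.14]. Speed limits (rad/s): [2.22, 2.22, 2.57, 3.14, 3.14, 3.14].

### API

Orientations are given as a 3x3 rotation matrix whose columns are the frame's x, y, z axes.
In Python, from rig import get_state, capture, sign_off, look_for, silhouettes, tip_of gives the robot as it stands.
- The arm moves only by the shell command python3 -m handwheel 'ROWS' [OPENING] [FORCE]. ROWS is JSON, a list of rows, each a list of 6 numbers: the shift along the tool's x, y, z as a fraction of full scale, then the turn, a rotation vector about the tool's x, y, z as a fraction of full scale. A call has 1 to 20 rows; each row is the pose to reach, as a shift and turn from the pose commanded when the call began, along the tool's axes at that moment; what a row does not reach only later rows make up. Full scale, the value 1, is 0.15 m for a shift and 60 degrees for a turn. A row lasts 1/8 s, in which the tool goes at most 62.5 mm and 10.7 degrees, less where a joint would pass 70% of its speed; a pose out of reach is approached as far as the arm can. A call with a number of a shift or a turn outside -1 to 1 is refused whole. A call with a gripper value outside its range is refused whole. OPENING is the opening, from -1 (shut) to 1 (fully open), set as the call begins (- or left out, the last holds). The fingers move at their own pace and stop on an object; FORCE is the grip in N (left out, the last holds). Time passes only in rows, so rows that repeat a pose let the fingers close. It gives the time, the measured TCP pose, the force, the opening and the grip force at its end, in the units of the state.
- get_state(): the state, without advancing time (a new reading comes with each control period).
- capture(name): name is "side" or "top"; returns a dict with "pixels" (420x560x3 uint8, red, green, blue), "z_map" (420x560 float32, m along the optical axis (not along the pixel's ray), 0 where there is no reading), "camera_matrix" (3x3 intrinsics, pixels), "pose" (4x4, takes a point from camera to world coordinates). Camera axes: x right, y down, z forward; pixel columns grow to the right and rows downward; lengths in m; the calibration is good to about 2 mm. A picture is of the moment at which its call begins.
- sign_off(): hands the job in; it is judged then, once.
Trained networks look in a picture, given as the dict that the camera call returned (one of the last four; its "shot" number tells which), for a name from the list of things; names that differ only in an ending like _2 or _b are one class to them, and where a whole thing is asked for, a point or a joint stands for the part that bears it (a point fixed in the world has none). Each returns a list of dicts, best first, with "p" (0 to 1); they miss things now and then, are a little off and sometimes report something else, mostly with a low value. They report only what shows in the picture. A call takes as long as a camera call. They do not tell look-alikes from the thing itself.
- look_for(picture, thing): "location" ([column, row] in pixels, amid what is visible of it).
- silhouettes(picture, thing): "region" (420x560 bool, what is visible of it) and "location" ([column, row] in pixels, amid what is visible of it).
- tip_of(picture, thing): "location" ([column, row] in pixels: a listed point, or the origin of a listed thing).
The state is a dict: "t": time; "joint_pos": joint angles; "joint_vel": joint speeds; "effort": joint torques, N m; "eef_pos": TCP position; "ee_rot": TCP orientation; "ft_force": force on the tool from outside, world axes, zero at the start; "ft_torque": the same for the moment, N m; "opening": opening from 0.0 (shut) to 1.0 (fully open); "finger_force": force on a finger pad.
Only numpy, scipy, OpenCV 4.12 (cv2) and the standard library are available. Lean on these libraries where they do the work, as an engineer would, in place of code of your own. Each camera call takes 0.05 s, during which the arm holds its last target. There are 200 camera calls.

### The job

Take the specimen cassette out of its dock and slide it, narrow end first and glass side up, fully home into the channel of the screw press. Then start the press's captive screw by pushing its knob down and turning it clockwise until the thread catches, and tighten it until the dial needle points at the setting mark on the dial's rim; let go and leave it clamped there. Leave the dish, the meter and the bottle where they are.

Things in the scene. Friction and masses are not known exactly. Their poses are not given: they have to be found in the camera images.
- cassette: Loose cassette, 160 g, lying flat. Nose: aluminium plate 85 mm long, 30 wide, 14 high, glass window on top. Tail: grey ribbed block 55 long, 44 wide, 24 high. Origin: underside, centre line, at the shoulder where nose meets tail; +x along the nose (nose x 0 to 85 mm, tail -55 to 0), z up. Starts with the tail in the dock and the nose sticking out.
- dock: Fixed white box, 70 mm deep, 64 wide, 38 high (roof 8 thick, inside 52 wide, 30 high, no floor: the cassette slides on the bench). Origin: on the bench, middle of its open mouth; +x points out of the mouth, the box spans x -70 to 0 mm. The roofed tail cannot be gripped: draw the cassette out along +x, about 60 mm, by the nose.
- press: Fixed grey press. Origin: on the bench below the knob's axis; cassette goes in along +x. Channel 34 mm wide, no floor (bench), mouth x -40 mm with flared guides to x -57 (44 wide there), back stop face x 40. Bridge over it x -40 to 50, y -33 to 33, top 58 mm high; steel collar on it, 38 mm diameter, top 92 high. Flat face-up dial, 62 mm diameter, centre x 0, y 78, top 64 high, rim tab 68.
- press_home (a point): Point on the bench on the channel's centre line, 45 mm before the knob's axis (x = -45 mm of the press): the cassette's origin lies here when its nose touches the back stop. Axes as the press.
- knob_top (a point): Centre of the top face of the grey fluted knob, 24 mm high, grip diameter 41 mm; the top is 134 mm above the bench when up. A spring (1 to 3 N) holds it up and it idles; pushed 2 to 9 mm down it meets the thread. Pushed with 6 to 12 N and turned clockwise (from above) it catches within 120 degrees (start not visible), then draws down 21 mm a turn and stays put. The point turns with it.
- press_needle (a joint): Angle of the dial needle (black bar, 20 mm from the dial's centre), rad: 0 at rest along the press's -x, growing clockwise from above as the foot presses on the cassette, about 1 rad per rad of knob turn. It moves only if the cassette is under the foot, from some 30 degrees after the thread has caught.
- press_mark (a joint): Angle of the setting mark round the dial, rad, same zero and sense as the needle; fixed during the task.
- needle_tip (a point): Tip of the needle, 20 mm from the dial's centre.
- mark_tip (a point): Inner tip of the setting mark, a dark pointed tab on the dial's rim, 20 mm from the dial's centre; the needle tip comes to lie under it.
- dish: Bystander: closed clear culture dish, 62 mm diameter, 16 mm high; origin at the centre of its underside.
- meter: Bystander: hand-held meter lying flat, 87 x 48 x 24 mm; origin at the centre of its underside, long side along its x.
- wash_bottle: Bystander: white bottle, 60 mm diameter, 120 mm high; origin at the centre of its underside.
There are look-alikes about, which are no part of the job. Of the things shaped like the press, the grey one is meant.

How it is judged:
By the outcome, as a careful person would: the job done as asked, in the order asked, and still so for the second after the job is handed in, with the robot touching nothing.
It also fails if it takes over 72 s, if anything falls off the work surface, if the arm or the gripper's body presses on something with over 40 N, if the wrist force passes 120 N, or if a joint passes its speed limit or range.

## Working session

There is one attempt and no reset: what is moved stays moved. The work goes in short steps, Python scripts to look and compute and a shell command to move; the robot and the scene stay as the last step left them, time stands still between calls to the robot, and variables do not carry over. Pictures are saved under pics/ and viewed, at most 10 in all, crops included, and the job is handed in when it is done.

```bash
ls; mkdir -p pics; cat > h.py <<'E'
import numpy as np, cv2
from rig import *
def save(c,name,box=None,s=1):
    im=c["pixels"][:,:,::-1]
    if box: im=im[box[1]:box[3],box[0]:box[2]]
    cv2.imwrite("pics/"+name,cv2.resize(im,None,fx=s,fy=s,interpolation=cv2.INTER_CUBIC))
def ray(c,p):
    d=np.linalg.inv(c["camera_matrix"])@[p[0],p[1],1]; P=np.array(c["pose"]); return P[:3,3],P[:3,:3]@d
def atz(c,p,z):
    o,d=ray(c,p); return o+d*(z-o[2])/d[2]
def dep(c,p):
    o,d=ray(c,p); return o+d*c["z_map"][int(round(p[1])),int(round(p[0]))]
def proj(c,X):
    P=np.array(c["pose"]); q=P[:3,:3].T@(np.array(X)-P[:3,3]); u=c["camera_matrix"]@q; return u[:2]/u[2]
def tri(c1,p1,c2,p2):
    (o1,d1),(o2,d2)=ray(c1,p1),ray(c2,p2)
    s=np.linalg.lstsq(np.c_[d1,-d2],o2-o1,rcond=None)[0]; a,b=o1+d1*s[0],o2+d2*s[1]
    return (a+b)/2,np.linalg.norm(a-b)
E
python3 - <<'E'
from h import *
np.set_printoptions(precision=4,suppress=True)
s=get_state();print(s["t"],s["eef_pos"],s["ee_rot"])
C={n:capture(n) for n in("top","side")}
for n,c in C.items():
    save(c,n+"0.png",s=1.4);print(n,c["pose"])
    for th in["cassette","dock","press","knob_top","press_home","needle_tip","mark_tip"]:
        print(n,th,[(np.round(d["location"],1),round(d["p"],2),dep(c,d["location"])) for d in tip_of(c,th)][:4])
E
```

```text
pics
0.0 [ 0.1749 -0.5212  0.2222] [[ 0.948   0.3182 -0.0004]
 [ 0.3182 -0.948   0.0013]
 [ 0.     -0.0013 -1.    ]]
top [[-0.0271 -0.9927  0.1178  0.3606]
 [-0.9996  0.0263 -0.0075 -0.0133]
 [ 0.0044 -0.118  -0.993   1.1739]
 [ 0.      0.      0.      1.    ]]
top cassette [(array([209.1, 197.8]), 0.63, array([0.5279, 0.1664, 0.0409])), (array([123.4, 201.1]), 0.4, array([0.5221, 0.3909, 0.0608]))]
top dock [(array([212.7, 197.9]), 0.7, array([0.5275, 0.1568, 0.04  ]))]
top press [(array([346.8, 130.7]), 0.78, array([ 0.7004, -0.2126,  0.0572])), (array([430. , 127.1]), 0.74, array([ 0.7049, -0.4409,  0.0563])), (array([421.3, 281.1]), 0.71, array([ 0.2909, -0.3882,  0.0593])), (array([340.9, 191.7]), 0.57, array([ 0.5285, -0.1848,  0.0843]))]
top knob_top [(array([445.8, 110. ]), 0.81, array([ 0.7249, -0.4547,  0.1342])), (array([439.2, 283.6]), 0.8, array([ 0.2884, -0.4059,  0.1353])), (array([355.8, 113.8]), 0.75, array([ 0.7199, -0.2234,  0.1365]))]
top press_home [(array([341.5, 145.3]), 0.93, array([ 0.6762, -0.2063, -0.0034])), (array([339.3, 210.4]), 0.85, array([ 0.4888, -0
[... 539 characters left out ...]
[ 0.2939, -0.3211,  0.0617])), (array([234. , 138.5]), 0.78, array([ 0.7058, -0.3893,  0.0625])), (array([277.1, 188.6]), 0.71, array([ 0.5309, -0.1379,  0.0639]))]
side knob_top [(array([281.3, 157.9]), 0.59, array([ 0.5224, -0.2075,  0.1342])), (array([220.3, 150.1]), 0.5, array([ 0.7227, -0.23  ,  0.1354])), (array([229.9, 110.4]), 0.45, array([ 0.7257, -0.4611,  0.1342]))]
side press_home [(array([357.7, 156. ]), 0.96, array([ 0.2484, -0.3702,  0.0248])), (array([288.9, 190.6]), 0.93, array([ 0.4931, -0.1647,  0.0311])), (array([234.5, 185.8]), 0.82, array([ 0.6775, -0.1807,  0.0246])), (array([244.8, 141.6]), 0.75, array([ 0.6729, -0.4274,  0.0211]))]
side needle_tip []
side mark_tip []
```

View pics/top0.png

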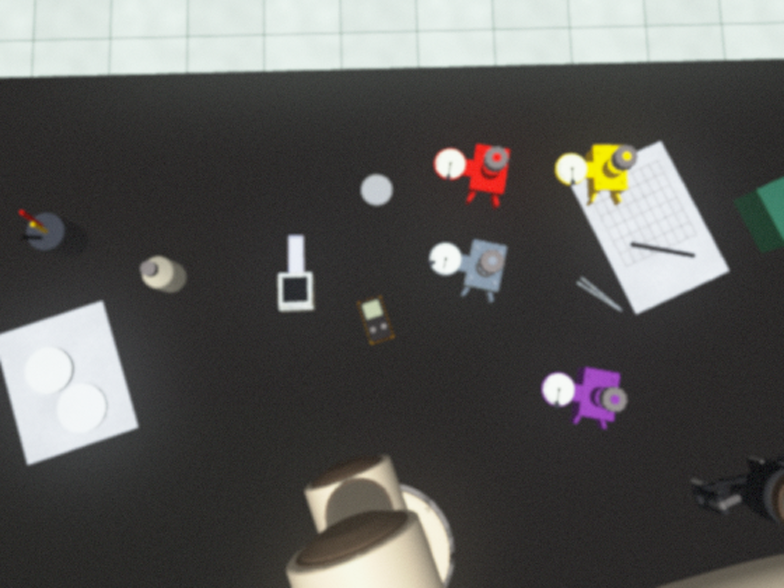

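View pics/side0.png

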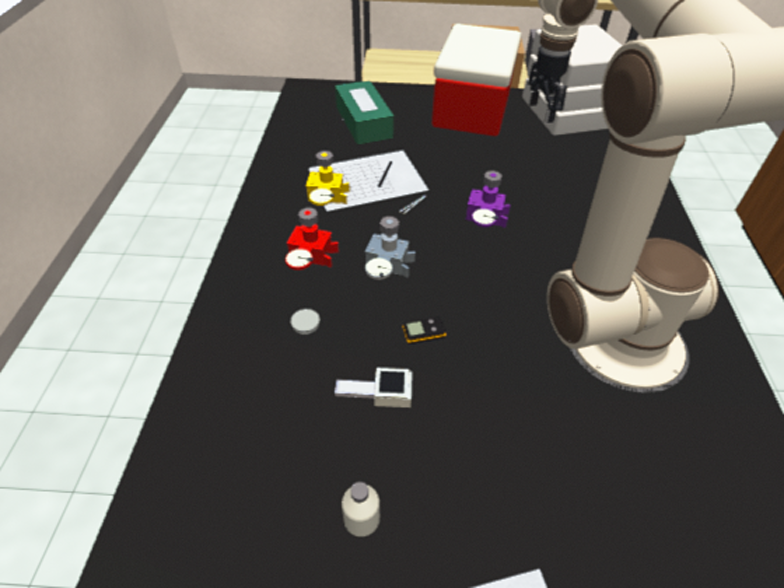

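Grey press at pixel (347,187) top / (276,178) side. Look-alikes: red (349,120), yellow (433,120), purple (427,282) in the top picture. Only one cassette/dock, at (212,195) top. The dish is at (269,135), the meter at (269,228), the bottle at (117,195). I choose the grey press and check it close up.

```bash
python3 - <<'E'
from h import *
np.set_printoptions(precision=4,suppress=True)
t=capture("top");s=capture("side")
a=cv2.resize(t["pixels"][155:235,300:380],None,fx=5,fy=5,interpolation=2)
b=cv2.resize(s["pixels"][145:225,245:325],None,fx=5,fy=5,interpolation=2)
cv2.imwrite("pics/crop1.png",np.hstack([a,b])[:,:,::-1])
# nose: bright/depth
np.savez("d0.npz",tp=t["pixels"],tz=t["z_map"])
# cassette nose & dock by height map from top
H,W=t["z_map"].shape
vv,uu=np.mgrid[:H,:W]
K=t["camera_matrix"];P=np.array(t["pose"])
d=np.stack([(uu-K[0,2])/K[0,0],(vv-K[1,2])/K[1,1],np.ones_like(uu)],-1)*t["z_map"][...,None]
X=d@P[:3,:3].T+P[:3,3]
print(K[0,0])
reg=(uu>180)&(uu<245)&(vv>150)&(vv<230)
nose=reg&(t["pixels"].min(-1)>110)&(vv<192)
print("nose",nose.sum())
q=np.array([atz(t,(u,v),.014)[:2] for u,v in zip(uu[nose],vv[nose])])
r=cv2.minAreaRect(q.astype(np.float32));print(r,np.median(X[nose][:,2]),cv2.boxPoints(r))
dk=reg&(X[...,2]>.028)
q=X[dk][:,:2];r=cv2.minAreaRect(q.astype(np.float32));print("dock",dk.sum(),r,cv2.boxPoints(r),np.median(X[dk][:,2]))
# press: silhouettes
for n,c in(("top",t),("side",s)):
  for th in("cassette","dock","press"):
    print(n,th,[(np.round(x["location"],1),round(x["p"],2),x["region"].sum()) for x in silhouettes(c,th)])
# collar/knob of grey: points above .12
k=(uu>335)&(uu<370)&(vv>165)&(vv<215)&(X[...,2]>.128)
print("knob",k.sum(),X[k].mean(0),(X[k].max(0)+X[k].min(0))/2)
k=(uu>300)&(uu<375)&(vv>165)&(vv<215)&(X[...,2]>.05)&(X[...,2]<.075)
w=k&(t["pixels"].min(-1)>170); print("dial",w.sum(),X[w].mean(0),(X[w].max(0)+X[w].min(0))/2)
w=k&~w&(X[...,1]<-.12); r=cv2.minAreaRect(X[w][:,:2].astype(np.float32)); print("bridge",w.sum(),r)
E
```

```text
421.88175400588267
nose 295
((0.5833491683006287, 0.16502045094966888), (0.03345433995127678, 0.06574463099241257), 89.63275146484375) 0.012951824281395297 [[0.5504 0.1485]
 [0.6161 0.1481]
 [0.6163 0.1815]
 [0.5506 0.182 ]]
dock 615 ((0.4601233899593353, 0.08486026525497437), (0.2651016116142273, 0.08899856358766556), 63.16805648803711) [[ 0.3606 -0.0133]
 [ 0.44   -0.0535]
 [ 0.5597  0.1831]
 [ 0.4802  0.2232]] 0.03775952964914575
top cassette [(array([211. , 179.3]), 0.59, np.int64(275))]
top dock [(array([208.8, 209.3]), 0.86, np.int64(677))]
top press [(array([343.3, 123. ]), 0.79, np.int64(1312)), (array([430.8, 120.8]), 0.76, np.int64(1507)), (array([340.1, 187.3]), 0.62, np.int64(1376)), (array([421.3, 279.8]), 0.56, np.int64(1666))]
side cassette [(array([254.4, 277.1]), 0.85, np.int64(332))]
side dock [(array([279.9, 275.2]), 0.76, np.int64(636))]
side press [(array([232.3, 130. ]), 0.96, np.int64(720)), (array([348.5, 148.2]), 0.75, np.int64(818)), (array([275. , 179.8]), 0.68, np.int64(1039)), (array([221.3, 172.3]), 0.66, np.int64(1030))]
knob 227 [ 0.5249 -0.1926  0.1836] [ 0.4567 -0.1183  0.6512]
dial 379 [ 0.5531 -0.1286  0.0616] [ 0.5533 -0.1285  0.0612]
bridge 614 ((0.5434610843658447, -0.18329563736915588), (0.10797899216413498, 0.09075053036212921), 74.74051666259766)
```

View pics/crop1.png

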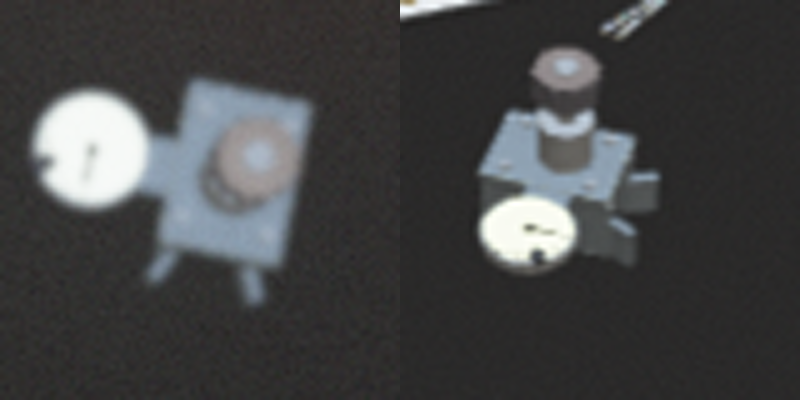

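The crop confirms the grey press: dial at top pixel (318,185), needle at rest pointing at the channel mouth, and the mark near (309,187), about 80–90° clockwise from it. The knob is at about (351,187) and the guides point towards the robot at (332,208) and (351,212).

```bash
cat >> h.py <<'E'
def cloud(c):
    H,W=c["z_map"].shape; vv,uu=np.mgrid[:H,:W]; K=c["camera_matrix"];P=np.array(c["pose"])
    d=np.stack([(uu-K[0,2])/K[0,0],(vv-K[1,2])/K[1,1],np.ones_like(uu)],-1)*c["z_map"][...,None]
    X=d@P[:3,:3].T+P[:3,3]; X[c["z_map"]<.1]=np.nan; return X
E
python3 - <<'E'
from h import *
np.set_printoptions(precision=4,suppress=True)
for n in("top","side"):
    cs=[capture(n) for _ in range(4)]
    c=dict(cs[0]); X=np.nanmedian([cloud(q) for q in cs],0); im=np.mean([q["pixels"] for q in cs],0); 
    x,y,z=X[...,0],X[...,1],X[...,2]
    def show(nm,m):
        q=X[m]; r=cv2.minAreaRect(q[:,:2].astype(np.float32)); print(n,nm,m.sum(),"mean",q.mean(0),"rect",np.array(r[0]),np.array(r[1]),round(r[2],2))
    g=(x>.45)&(x<.62)&(y>-.28)&(y<-.08)
    show("knob",g&(z>.131)&(z<.139))
    show("dial",g&(z>.055)&(z<.069)&(im.min(-1)>170))
    show("bridge",g&(z>.05)&(z<.063)&(im.min(-1)<160)&(y<-.14))
    b=(x>.42)&(x<.66)&(y>.10)&(y<.23)
    show("dock",b&(z>.033)&(z<.043))
    show("nose",b&(z>.009)&(z<.019)&(im.min(-1)>110)&(x>.53))
    # subpixel nose edges
    gmean=im.mean(-1).astype(np.float32)
    for sgn in(-1,1):
        pts=[]
        for xx in np.arange(.555,.605,.004):
            ys=.165+sgn*np.linspace(.006,.026,81)
            uv=np.array([proj(c,[xx,yy,.014]) for yy in ys],np.float32)
            v=cv2.remap(gmean,uv[None,:,0].copy(),uv[None,:,1].copy(),1)[0]
            pts.append((xx,ys[np.argmin(np.diff(cv2.GaussianBlur(v[None],(9,1),2)[0]))]))
        p=np.polyfit(*np.array(pts).T,1); print(n,"edge",sgn,"y at .58",np.polyval(p,.58),"slope deg",np.degrees(np.arctan(p[0])))
    xs=np.linspace(.595,.635,161); uv=np.array([proj(c,[xx,.165,.014]) for xx in xs],np.float32)
    v=cv2.remap(gmean,uv[None,:,0].copy(),uv[None,:,1].copy(),1)[0]; print("nose end x",xs[np.argmin(np.diff(cv2.GaussianBlur(v[None],(9,1),2)[0]))])
E
```

```text
top knob 210 mean [ 0.5332 -0.2023  0.1333] rect [ 0.5336 -0.2031] [0.0405 0.0385] 86.77
top dial 381 mean [ 0.5529 -0.1285  0.0617] rect [ 0.5528 -0.1273] [0.059  0.0576] 43.49
top bridge 596 mean [ 0.5358 -0.1946  0.0572] rect [ 0.5412 -0.1912] [0.0904 0.0901] 76.21
top dock 554 mean [0.5034 0.1645 0.038 ] rect [0.5032 0.1651] [0.064  0.0636] 2.1
top nose 293 mean [0.5766 0.1653 0.0136] rect [0.5767 0.1653] [0.0285 0.0751] 89.74
top edge -1 y at .58 0.1499186126373627 slope deg -0.25578303073920944
top edge 1 y at .58 0.18036298076923082 slope deg -0.13772997392469316
nose end x 0.61775
side knob 93 mean [ 0.535  -0.2021  0.1343] rect [ 0.536  -0.2041] [0.0392 0.0419] 78.01
side dial 184 mean [ 0.5528 -0.1306  0.0625] rect [ 0.5505 -0.1312] [0.0628 0.057 ] 49.25
side bridge 306 mean [ 0.5405 -0.1958  0.0578] rect [ 0.5446 -0.1877] [0.1028 0.0904] 76.1
side dock 480 mean [0.5062 0.1653 0.0382] rect [0.5062 0.1631] [0.0629 0.0644] 0.85
side nose 273 mean [0.5777 0.1653 0.0139] rect [0.572  0.1659] [0.0412 0.0913] 79.26
side edge -1 y at .58 0.14897733516483525 slope deg -0.1967567111559262
side edge 1 y at .58 0.17994299450549453 slope deg -2.1633037608324037
nose end x 0.61525
```

```bash
M="python3 -m handwheel"
$M '[[0.4,-0.347,0,0,0,0],[0.8,-0.694,0,0,0,0],[1,-0.867,0,0,0,0],[1,-0.867,0,0,0,0]]'
$M '[[0.4,-0.347,0,0,0,0],[0.8,-0.694,0,0,0,0],[1,-0.867,0,0,0,0],[1,-0.867,0,0,0,0]]'
$M '[[0.4,-0.347,0,0,0,0],[0.8,-0.694,0,0,0,0],[1,-0.867,0,0,0,0],[1,-0.867,0,0,0,0]]'
$M '[[0.4,-0.347,0,0,0,0.155],[0.8,-0.694,0,0,0,0.309],[1,-0.867,0,0,0,0.309],[1,-0.867,0,0,0,0.309],[1,-0.867,0,0,0,0.309]]'
python3 -c "
from rig import *
s=get_state();print(s['t'],s['eef_pos'],s['ee_rot'],s['joint_pos'],s['opening'])"
```

```text
t: 2.1
eef_pos: [0.2771, -0.348, 0.2235]
ee_rot: [[0.947, 0.322, 0.001], [0.322, -0.947, -0.001], [0.001, 0.001, -1.0]]
ft_force: [0.7, 0.0, -0.1]
opening: 0.999
finger_force: 0.0
t: 2.6
eef_pos: [0.378, -0.1771, 0.223]
ee_rot: [[0.947, 0.322, 0.0], [0.322, -0.947, 0.0], [0.0, 0.0, -1.0]]
ft_force: [-0.3, -0.2, -0.7]
opening: 0.997
finger_force: 0.0
t: 3.1
eef_pos: [0.4788, -0.0066, 0.2222]
ee_rot: [[0.947, 0.321, -0.001], [0.321, -0.947, 0.0], [-0.001, -0.0, -1.0]]
ft_force: [0.3, 0.0, -0.2]
opening: 0.999
finger_force: 0.0
t: 3.72
eef_pos: [0.5843, 0.069, 0.2227]
ee_rot: [[0.995, 0.097, -0.007], [0.097, -0.994, 0.044], [-0.003, -0.044, -0.999]]
ft_force: [-0.9, -0.1, 0.2]
opening: 1.003
finger_force: 0.0
3.725 [0.58434069 0.0689874  0.22269151] [[ 0.99529683  0.0966147  -0.00705796]
 [ 0.09683181 -0.99434075  0.04370434]
 [-0.00279553 -0.04418222 -0.99901958]] [0.09548542 0.18383834 0.28260756 1.67242736 0.04419254 3.14009246] 1.003005321721113
```

```bash
M="python3 -m handwheel"
$M '[[0,0,0,0,0,-0.17],[0,0,0,0,0,-0.34],[0,0,0,0,0,-0.51],[0,0,0,0,0,-0.68],[0,0,0,0,0,-0.85],[0,0,0,0,0,-1],[0,0,0,0,0,-1]]'
python3 -c "
from rig import *
s=get_state();print(s['t'],s['eef_pos'],s['ee_rot'],s['joint_pos'])"
```

```text
t: 4.6
eef_pos: [0.5837, 0.0693, 0.2234]
ee_rot: [[0.415, 0.91, -0.006], [0.909, -0.414, 0.044], [0.037, -0.024, -0.999]]
ft_force: [-0.5, -0.5, -0.3]
opening: 1.002
finger_force: 0.0
4.6 [0.58371897 0.06931276 0.22341363] [[ 0.41455697  0.91000418 -0.00590901]
 [ 0.90925543 -0.41393171  0.04376188]
 [ 0.03737756 -0.02351459 -0.99902452]] [0.09616293 0.18140938 0.28122926 1.67229777 0.04414138 2.09425665]
```

```bash
cat >> h.py <<'E'
from scipy.spatial.transform import Rotation as R
def go(p,yaw):
    "yaw of tool x (deg), pointing down: shift/turn fractions from the current pose"
    s=get_state(); A=np.array(s["ee_rot"]); y=np.radians(yaw); c,n=np.cos(y),np.sin(y)
    T=np.array([[c,n,0],[n,-c,0],[0,0,-1]])
    print("t",round(s["t"],2),"pos",np.round(s["eef_pos"],4),"j",np.round(s["joint_pos"],3),"open",round(s["opening"],3),"F",np.round(s["ft_force"],1))
    print("shift",np.round(A.T@(np.array(p)-s["eef_pos"])/.15,3),"turn",np.round(R.from_matrix(A.T@T).as_rotvec()/np.radians(60),3))
E
python3 -c "
from h import *
go([.58,.165,.20],120); go([.58,.165,.20],180)"
```

```text
t 4.6 pos [0.5837 0.0693 0.2234] j [0.096 0.181 0.281 1.672 0.044 2.094] open 1.002 F [-0.5 -0.5 -0.3]
shift [ 0.564 -0.283  0.184] turn [-0.004 -0.044 -0.908]
t 4.6 pos [0.5837 0.0693 0.2234] j [0.096 0.181 0.281 1.672 0.044 2.094] open 1.002 F [-0.5 -0.5 -0.3]
shift [ 0.564 -0.283  0.184] turn [ 0.021 -0.045 -1.908]
```

```bash
M="python3 -m handwheel"
$M '[[0.1,-0.05,0.03,0,-0.01,-0.16],[0.2,-0.1,0.06,0,-0.02,-0.32],[0.3,-0.15,0.09,0,-0.03,-0.48],[0.4,-0.2,0.12,0,-0.035,-0.64],[0.5,-0.25,0.15,-0.004,-0.04,-0.8],[0.564,-0.283,0.184,-0.004,-0.044,-0.908],[0.564,-0.283,0.184,-0.004,-0.044,-0.908]]' 
$M '[[0,0,0,0,0,-0.17],[0,0,0,0,0,-0.34],[0,0,0,0,0,-0.51],[0,0,0,0,0,-0.68],[0,0,0,0,0,-0.85],[0,0,0,0,0,-1],[0,0,0,0,0,-1]]' >/dev/null
python3 - <<'E'
from h import *
go([.58,.165,.031],180)
E
```

```text
t: 5.48
eef_pos: [0.5798, 0.1658, 0.1994]
ee_rot: [[-0.499, 0.867, -0.001], [0.867, 0.499, -0.0], [0.0, -0.001, -1.0]]
ft_force: [-0.5, -0.4, -0.0]
opening: 1.0
finger_force: 0.0
t 6.35 pos [0.5803 0.1648 0.1999] j [ 0.277  0.21   0.269  1.63  -0.     0.281] open 1.005 F [ 0.7 -0.1 -0.3]
shift [0.002 0.002 1.126] turn [-0.     0.    -0.004]
```

```bash
M="python3 -m handwheel"
$M '[[0,0,0.3,0,0,0],[0,0,0.6,0,0,0],[0,0,0.9,0,0,0],[0,0,0.9,0,0,0]]' 0.18 40
$M '[[0,0,0.1,0,0,0],[0,0,0.2,0,0,0],[0,0,0.25,0,0,0],[0,0,0.25,0,0,0]]' 
$M '[[0,0,0,0,0,0],[0,0,0,0,0,0],[0,0,0,0,0,0],[0,0,0,0,0,0],[0,0,0,0,0,0],[0,0,0,0,0,0]]' -1 40
python3 -c "
from h import *
go([.64,.165,.0275],180)"
```

```text
t: 6.85
eef_pos: [0.578, 0.1645, 0.0614]
ee_rot: [[-1.0, 0.004, -0.006], [0.004, 1.0, -0.002], [0.006, -0.002, -1.0]]
ft_force: [-0.3, 0.6, 0.7]
opening: 0.589
finger_force: 0.0
t: 7.35
eef_pos: [0.5799, 0.1654, 0.0266]
ee_rot: [[-1.0, -0.001, -0.001], [-0.001, 1.0, -0.0], [0.001, -0.0, -1.0]]
ft_force: [0.8, -0.2, -0.3]
opening: 0.591
finger_force: 0.0
t: 8.1
eef_pos: [0.5802, 0.1654, 0.027]
ee_rot: [[-1.0, -0.002, -0.0], [-0.002, 1.0, -0.0], [0.0, -0.0, -1.0]]
ft_force: [-0.2, 0.0, 0.2]
opening: -0.001
finger_force: 0.0
t 8.1 pos [0.5802 0.1654 0.027 ] j [ 0.278  0.226 -0.047  1.299 -0.     0.276] open -0.001 F [-0.2  0.   0.2]
shift [-0.399 -0.004 -0.003] turn [-0.    -0.     0.002]
```

```bash
python3 - <<'E'
from h import *
t=capture("top");s=capture("side")
a=cv2.resize(t["pixels"][130:230,170:270],None,fx=4,fy=4,interpolation=2)
b=cv2.resize(s["pixels"][215:315,205:305],None,fx=4,fy=4,interpolation=2)
cv2.imwrite("pics/crop2.png",np.hstack([a,b])[:,:,::-1])
E
```

```text
(no output)
```

View pics/crop2.png

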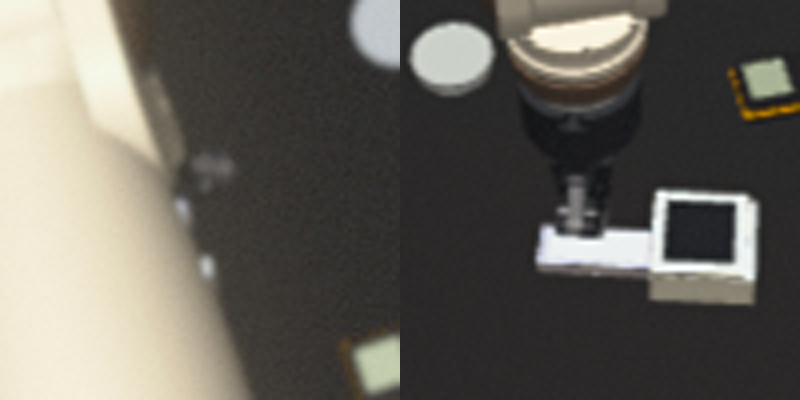

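The side crop shows the gripper shut with its tips at about side pixel (250,274), hiding part of the nose. They are either above it or behind it. I compute which.

```bash
python3 - <<'E'
from h import *
np.set_printoptions(precision=4,suppress=True)
s=capture("side"); X=cloud(s)
for z in(0,.014,.027): print(z,proj(s,[.58,.165,z]))
for r in range(252,284,2): print(r,X[r,244:257:4].round(3).tolist(), s["pixels"][r,250])
E
```

```text
0 [252.4863 279.3151]
0.014 [252.2896 276.5894]
0.027 [252.1035 274.0114]
252 [[0.59, 0.2, 0.176], [0.58, 0.202, 0.179], [0.571, 0.199, 0.176], [0.561, 0.197, 0.175]] [26 27 28]
254 [[0.59, 0.201, 0.169], [0.58, 0.203, 0.172], [0.571, 0.201, 0.171], [0.564, 0.179, 0.142]] [28 26 31]
256 [[0.592, 0.196, 0.155], [0.581, 0.201, 0.161], [0.571, 0.2, 0.161], [0.564, 0.182, 0.138]] [27 26 29]
258 [[0.591, 0.199, 0.15], [0.581, 0.202, 0.154], [0.571, 0.2, 0.154], [0.564, 0.181, 0.127]] [41 41 43]
260 [[0.591, 0.202, 0.146], [0.581, 0.202, 0.147], [0.571, 0.203, 0.148], [0.564, 0.183, 0.12]] [73 72 73]
262 [[0.596, 0.181, 0.107], [0.582, 0.203, 0.14], [0.571, 0.206, 0.144], [0.565, 0.181, 0.109]] [101 100 101]
264 [[0.61, 0.114, -0.002], [0.581, 0.208, 0.138], [0.576, 0.179, 0.096], [0.565, 0.181, 0.101]] [105 103 105]
266 [[0.609, 0.124, 0.002], [0.581, 0.212, 0.134], [0.576, 0.18, 0.088], [0.575, 0.12, -0.0]] [97 97 97]
268 [[0.592, 0.209, 0.121], [0.58, 0.217, 0.133], [0.572, 0.208, 0.121], [0.574, 0.125, -0.003]] [105 104 106]
270 [[0.59, 0.22, 0.129], [0.58, 0.219, 0.128], [0.57, 0.219, 0.128], [0.573, 0.135, 0.003]] [111 109 108]
272 [[0.59, 0.224, 0.126], [0.58, 0.224, 0.127], [0.57, 0.224, 0.128], [0.572, 0.148, 0.011]] [74 74 74]
274 [[0.604, 0.159, 0.015], [0.593, 0.156, 0.012], [0.57, 0.226, 0.122], [0.57, 0.156, 0.015]] [139 144 145]
276 [[0.604, 0.162, 0.011], [0.592, 0.165, 0.016], [0.581, 0.165, 0.017], [0.57, 0.164, 0.016]] [238 242 242]
278 [[0.602, 0.171, 0.014], [0.592, 0.169, 0.012], [0.58, 0.171, 0.017], [0.569, 0.169, 0.015]] [237 240 241]
280 [[0.602, 0.178, 0.014], [0.591, 0.176, 0.012], [0.579, 0.177, 0.016], [0.568, 0.177, 0.017]] [202 206 222]
282 [[0.602, 0.181, 0.009], [0.591, 0.179, 0.008], [0.579, 0.179, 0.009], [0.568, 0.179, 0.01]] [111 102 100]
```

```bash
python3 - <<'E'
from h import *
s=capture("side"); X=cloud(s)
b=cv2.resize(s["pixels"][225:295,225:305],None,fx=7,fy=7,interpolation=2)
h=np.nan_to_num(X[225:295,225:305,2]); h=cv2.applyColorMap((np.clip(h,0,.25)*1000).astype(np.uint8),2)
h=cv2.resize(h,None,fx=3,fy=3,interpolation=0); h=np.vstack([h,np.zeros((280,240,3),np.uint8)])
cv2.imwrite("pics/crop3.png",np.hstack([b[:,:,::-1],h]))
print(np.round(s["z_map"][240:286:3,228:270:4],3))
E
```

```text
[[1.182 1.182 0.925 0.915 0.901 0.895 0.9   0.916 0.922 0.948 1.186]
 [1.176 1.176 0.933 0.916 0.917 0.93  0.915 0.916 0.927 0.956 1.175]
 [1.172 1.164 0.942 0.924 0.916 0.926 0.918 0.922 0.935 1.172 1.168]
 [1.159 1.159 1.164 0.934 0.926 0.927 0.926 0.932 0.945 1.16  1.16 ]
 [1.15  1.15  1.153 0.946 0.935 0.931 0.933 0.941 1.154 1.159 1.155]
 [1.145 1.143 1.144 1.15  0.945 0.94  0.943 0.976 1.149 1.148 1.149]
 [1.138 1.14  1.139 1.136 0.96  0.951 0.952 0.982 1.14  1.14  1.139]
 [1.129 1.135 1.129 1.128 0.964 0.961 0.957 0.993 1.131 1.129 1.136]
 [1.126 1.12  1.125 1.122 1.126 0.954 1.009 1.008 1.126 1.128 1.125]
 [1.11  1.12  1.118 1.119 0.971 0.957 1.011 1.12  1.114 1.118 1.073]
 [1.106 1.109 1.113 1.113 0.959 0.956 0.958 1.115 1.111 1.114 1.066]
 [1.104 1.104 1.105 1.088 0.958 0.955 0.957 1.087 1.085 1.093 1.061]
 [1.093 1.098 1.094 1.079 1.082 1.083 1.076 1.078 1.082 1.081 1.056]
 [1.089 1.091 1.092 1.072 1.073 1.071 1.074 1.075 1.075 1.072 1.046]
 [1.083 1.08  1.087 1.077 1.074 1.074 1.078 1.073 1.073 1.073 1.039]
 [1.078 1.078 1.077 1.076 1.076 1.08  1.079 1.077 1.079 1.077 1.053]]
```

View pics/crop3.png

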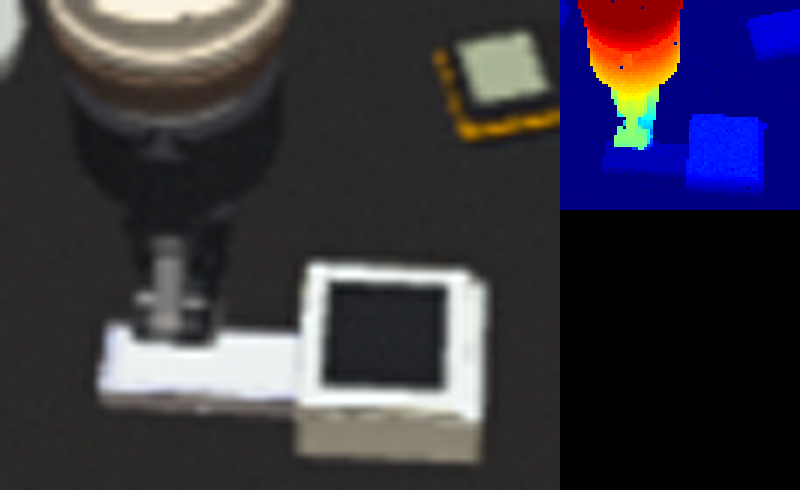

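The crop still shows what looks like an open finger at y≈0.22, z≈0.12, which disagrees with the reported state. I check whether the picture changes after the fingers open or after time passes.

```bash
M="python3 -m handwheel"
cat > q.py <<'E'
from h import *
np.set_printoptions(precision=3,suppress=True)
st=get_state()
for n in("side","top"):
    s=capture(n); X=cloud(s); m=(abs(X[...,0]-st["eef_pos"][0])<.045)&(abs(X[...,1]-st["eef_pos"][1])<.09)&(X[...,2]>.02)&(X[...,2]<.4)&(s["pixels"].max(-1)<130)
    q=X[m]; print(n,len(q))
    for a in np.arange(.02,.26,.02):
        r=q[(q[:,2]>=a)&(q[:,2]<a+.02)]
        if len(r): print(" z",a.round(2),len(r),"x",r[:,0].min(),r[:,0].max(),"y",r[:,1].min(),r[:,1].max())
print(st["t"],st["eef_pos"],st["opening"],st["finger_force"])
E
python3 q.py
$M '[[0,0,0,0,0,0],[0,0,0,0,0,0],[0,0,0,0,0,0],[0,0,0,0,0,0],[0,0,0,0,0,0],[0,0,0,0,0,0]]' 0.18 40 >/dev/null
python3 q.py
```

```text
side 1264
 z 0.02 5 x 0.5361613751549874 0.5739898905183739 y 0.14026010583720527 0.19534255063449435
 z 0.04 5 x 0.5703840930098367 0.5752552032929399 y 0.16772226484395025 0.1784562864696615
 z 0.06 2 x 0.5698068073089432 0.5715604410809894 y 0.1721986027403205 0.17695642516201293
 z 0.08 27 x 0.5670684828501164 0.5919682023509454 y 0.17202228761165705 0.19923463534026153
 z 0.1 17 x 0.5644796275871633 0.5966904449644246 y 0.17622901487587805 0.2152532020255905
 z 0.12 103 x 0.5611153333367105 0.5993240595330889 y 0.17735430253029494 0.2268928020506661
 z 0.14 65 x 0.5612781026378628 0.5914516565223338 y 0.1788563272925351 0.2124783386224891
 z 0.16 111 x 0.5440230073177473 0.614437186236928 y 0.16994638944049756 0.2041488046061457
 z 0.18 161 x 0.5436588355476053 0.6165756223490184 y 0.16810956476323335 0.20343571762896295
 z 0.2 159 x 0.5433497238479065 0.6152115691281652 y 0.1610242444639266 0.20352414120325757
 z 0.22 115 x 0.5404900856679448 0.6197475165355599 y 0.17092641294736166 0.20625204297833544
 z 0.24 111 x 0.5404386799149637 0.6195369597461022 y 0.17087789712611146 0.
[... 2102 characters left out ...]
82888425
 z 0.08 41 x 0.5650182761223658 0.5824108560535172 y 0.10849044291842896 0.1357409496566402
 z 0.1 22 x 0.561761275580568 0.5747979810411923 y 0.10657059885180103 0.14374267083176392
 z 0.12 50 x 0.563381148113625 0.592723731252738 y 0.10053995666912524 0.14311954496516607
 z 0.14 64 x 0.5666258485479239 0.5892907222891304 y 0.10028726672457228 0.13437055264446435
 z 0.16 16 x 0.5572322845315449 0.5882642110057512 y 0.12898551893430302 0.13645911532550112
 z 0.18 6 x 0.5569028178941846 0.5700237585407596 y 0.13087051448632608 0.13667696318068961
 z 0.24 5 x 0.5862231363556126 0.5956801185054451 y 0.12714521066146833 0.12954406891929318
9.15 [0.58  0.165 0.027] 0.5914728186641028 0.0
```

```bash
M="python3 -m handwheel"
$M '[[0,0,0.03,0,0,0],[0,0,0.06,0,0,0],[0,0,0.1,0,0,0],[0,0,0.1,0,0,0]]' 0.18 40
cat > q2.py <<'E'
from h import *
np.set_printoptions(precision=3,suppress=True)
cs=[capture("side") for _ in range(3)]; X=np.nanmedian([cloud(c) for c in cs],0); p=np.mean([c["pixels"] for c in cs],0).mean(-1)
for r in range(258,292,2): print(r,[(int(p[r,c]),X[r,c,1].round(3),X[r,c,2].round(3)) for c in(246,249,252,255,257)])
E
python3 q2.py
```

```text
t: 9.75
eef_pos: [0.5797, 0.1653, 0.0112]
ee_rot: [[-1.0, -0.002, -0.001], [-0.002, 1.0, -0.001], [0.001, -0.001, -1.0]]
ft_force: [-0.1, 0.0, -0.0]
opening: 0.59
finger_force: 0.0
258 [(25, np.float64(0.201), np.float64(0.153)), (27, np.float64(0.203), np.float64(0.156)), (28, np.float64(0.201), np.float64(0.154)), (34, np.float64(0.198), np.float64(0.151)), (48, np.float64(0.181), np.float64(0.127))]
260 [(28, np.float64(0.201), np.float64(0.144)), (26, np.float64(0.202), np.float64(0.147)), (30, np.float64(0.2), np.float64(0.144)), (35, np.float64(0.184), np.float64(0.122)), (36, np.float64(0.183), np.float64(0.122))]
262 [(34, np.float64(0.202), np.float64(0.137)), (54, np.float64(0.202), np.float64(0.138)), (36, np.float64(0.202), np.float64(0.138)), (34, np.float64(0.186), np.float64(0.116)), (41, np.float64(0.186), np.float64(0.117))]
264 [(42, np.float64(0.205), np.float64(0.133)), (143, np.float64(0.202), np.float64(0.13)), (45, np.float64(0.205), np.float64(0.134)), (33, np.float64(0.186), np.float64(0.108)), (45, np.float64(0.114), np.float64(0.001))]
266 [(43, np.float64(
[... 2214 characters left out ...]
179), np.float64(-0.001))]
286 [(41, np.float64(0.188), np.float64(0.001)), (39, np.float64(0.188), np.float64(0.001)), (40, np.float64(0.187), np.float64(0.001)), (41, np.float64(0.184), np.float64(-0.003)), (40, np.float64(0.185), np.float64(-0.001))]
288 [(41, np.float64(0.194), np.float64(0.0)), (42, np.float64(0.195), np.float64(0.002)), (41, np.float64(0.193), np.float64(-0.0)), (41, np.float64(0.192), np.float64(0.0)), (42, np.float64(0.191), np.float64(-0.001))]
290 [(40, np.float64(0.201), np.float64(0.001)), (40, np.float64(0.199), np.float64(-0.001)), (41, np.float64(0.199), np.float64(-0.001)), (40, np.float64(0.198), np.float64(-0.001)), (41, np.float64(0.198), np.float64(0.0))]
```

The tip (z≈0.037) stands about 45 mm farther back than the stated figures put it, so I must go lower by measurement. I go down 28 mm more and close.

```bash
M="python3 -m handwheel"
$M '[[0,0,0.06,0,0,0],[0,0,0.12,0,0,0],[0,0,0.18,0,0,0],[0,0,0.18,0,0,0]]' 0.18 40
$M '[[0,0,0,0,0,0],[0,0,0,0,0,0],[0,0,0,0,0,0],[0,0,0,0,0,0],[0,0,0,0,0,0],[0,0,0,0,0,0]]' -1 40
python3 q2.py | tail -8
```

```text
t: 10.4
eef_pos: [0.5801, 0.1654, -0.0116]
ee_rot: [[-1.0, -0.002, 0.001], [-0.002, 1.0, 0.0], [-0.001, 0.0, -1.0]]
ft_force: [-13.7, -3.6, 31.5]
opening: 0.59
finger_force: 15.9
t: 11.15
eef_pos: [0.5842, 0.1666, -0.0088]
ee_rot: [[-1.0, -0.002, 0.01], [-0.002, 1.0, 0.003], [-0.01, 0.003, -1.0]]
ft_force: [-2.9, -0.0, 37.5]
opening: 0.341
finger_force: 62.6
276 [(148, np.float64(0.22), np.float64(0.101)), (116, np.float64(0.217), np.float64(0.098)), (70, np.float64(0.192), np.float64(0.059)), (215, np.float64(0.162), np.float64(0.013)), (239, np.float64(0.163), np.float64(0.015))]
278 [(108, np.float64(0.225), np.float64(0.1)), (99, np.float64(0.225), np.float64(0.101)), (51, np.float64(0.218), np.float64(0.09)), (209, np.float64(0.168), np.float64(0.012)), (241, np.float64(0.168), np.float64(0.014))]
280 [(91, np.float64(0.229), np.float64(0.097)), (88, np.float64(0.229), np.float64(0.098)), (46, np.float64(0.225), np.float64(0.093)), (213, np.float64(0.176), np.float64(0.014)), (238, np.float64(0.175), np.float64(0.013))]
282 [(38, np.float64(0.228), np.float64(0.086)), (40, np.fl
[... 356 characters left out ...]
64(0.182), np.float64(0.004))]
286 [(42, np.float64(0.188), np.float64(0.0)), (35, np.float64(0.194), np.float64(0.012)), (34, np.float64(0.194), np.float64(0.012)), (43, np.float64(0.186), np.float64(-0.001)), (39, np.float64(0.185), np.float64(-0.001))]
288 [(40, np.float64(0.195), np.float64(0.001)), (42, np.float64(0.193), np.float64(0.0)), (41, np.float64(0.193), np.float64(0.001)), (41, np.float64(0.192), np.float64(-0.0)), (41, np.float64(0.193), np.float64(0.001))]
290 [(41, np.float64(0.2), np.float64(-0.001)), (41, np.float64(0.2), np.float64(0.001)), (41, np.float64(0.199), np.float64(-0.0)), (42, np.float64(0.198), np.float64(-0.001)), (40, np.float64(0.198), np.float64(-0.001))]
```

```bash
M="python3 -m handwheel"
$M '[[0,0,-0.02,0,0,0],[0,0,-0.04,0,0,0],[0,0,-0.04,0,0,0],[0,0,-0.04,0,0,0]]' - 40
```

```text
t: 11.8
eef_pos: [0.5804, 0.1655, -0.0086]
ee_rot: [[-1.0, -0.002, 0.0], [-0.002, 1.0, -0.0], [-0.0, -0.0, -1.0]]
ft_force: [0.2, -0.8, 8.2]
opening: 0.339
finger_force: 45.0
```

```bash
M="python3 -m handwheel"
$M '[[-0.07,0,-0.01,0,0,0],[-0.14,0,-0.01,0,0,0],[-0.21,0,-0.01,0,0,0],[-0.28,0,-0.01,0,0,0],[-0.35,0,-0.01,0,0,0],[-0.43,0,-0.01,0,0,0],[-0.43,0,-0.01,0,0,0],[-0.43,0,-0.01,0,0,0]]' - 40
python3 - <<'E'
from h import *
c=capture("side")
a=cv2.resize(c["pixels"][215:300,190:310],None,fx=4,fy=4,interpolation=2);cv2.imwrite("pics/crop4.png",a[:,:,::-1])
E
```

```text
t: 12.8
eef_pos: [0.6444, 0.1655, -0.0077]
ee_rot: [[-1.0, -0.002, -0.001], [-0.002, 1.0, -0.0], [0.001, -0.0, -1.0]]
ft_force: [-0.9, 0.2, -2.6]
opening: 0.337
finger_force: 39.5
```

View pics/crop4.png

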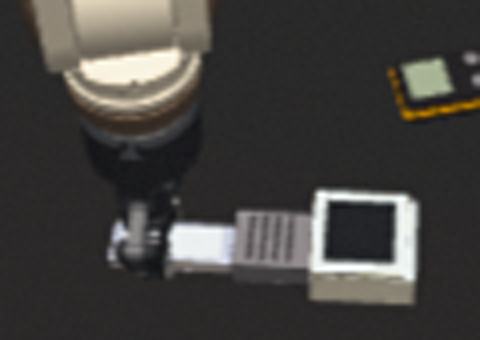

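The cassette is out: the ribbed tail shows at side pixel (258,276), just clear of the dock mouth, and the nose is held flat at (225,275). I now regrip by the tail.

```bash
M="python3 -m handwheel"
$M '[[0,0,0,0,0,0],[0,0,0,0,0,0],[0,0,0,0,0,0],[0,0,-0.15,0,0,0],[0,0,-0.3,0,0,0],[0,0,-0.3,0,0,0]]' 0.32 40 >/dev/null
$M '[[0.2,0,0,0,0,0],[0.4,0,0,0,0,0],[0.54,0,0,0,0,0],[0.54,0,0,0,0,0],[0.54,0,0.15,0,0,0],[0.54,0,0.29,0,0,0],[0.54,0,0.29,0,0,0]]'
$M '[[0,0,0,0,0,0],[0,0,0,0,0,0],[0,0,0,0,0,0],[0,0,0,0,0,0],[0,0,0,0,0,0]]' -1 50
```

```text
t: 14.48
eef_pos: [0.563, 0.165, -0.0081]
ee_rot: [[-1.0, -0.001, -0.003], [-0.001, 1.0, -0.001], [0.003, -0.001, -1.0]]
ft_force: [-0.2, 0.0, 0.2]
opening: 0.662
finger_force: 0.0
t: 15.1
eef_pos: [0.5639, 0.1655, -0.0056]
ee_rot: [[-1.0, -0.002, 0.001], [-0.002, 1.0, -0.0], [-0.001, -0.0, -1.0]]
ft_force: [0.5, -1.4, 1.4]
opening: 0.503
finger_force: 52.1
```

```bash
M="python3 -m handwheel"
$M '[[0,0,-0.2,0,0,0],[0,0,-0.4,0,0,0],[0,0,-0.4,0,0,0]]'
python3 - <<'E'
from h import *
np.set_printoptions(precision=4,suppress=True)
from scipy.optimize import least_squares
cs=[capture("top") for _ in range(5)];c=cs[0]
g=np.mean([q["pixels"] for q in cs],0).mean(-1).astype(np.float32)
th=np.radians(-14); ux=np.array([np.cos(th),np.sin(th)]);uy=np.array([-ux[1],ux[0]]);o=np.array([.534,-.2025])
def edge(a,b0,axis,z):  # search along axis around b0 at station a
    pts=[]
    for s in a:
        t=b0+np.linspace(-.012,.012,97)
        w=o+(np.outer(t,ux)+s*uy if axis=="x" else np.outer(t,uy)+s*ux)
        uv=np.array([proj(c,[*p,z]) for p in w],np.float32)
        v=cv2.remap(g,uv[:,0].copy()[None],uv[:,1].copy()[None],1)[0]
        d=abs(np.diff(cv2.GaussianBlur(v[None],(0,0),4)[0])); pts.append((s,t[np.argmax(d)]))
    p=np.array(pts); f=np.polyfit(*p.T,1); k=abs(np.polyval(f,p[:,0])-p[:,1])<.002; f=np.polyfit(*p[k].T,1); return np.degrees(np.arctan(f[0])).round(2),np.polyval(f,0).round(4),k.sum()
z=.058
print("y=-33 edge",edge(np.arange(-.036,.045,.004),-.033,"y",z))
print("y=+33 edge",edge(np.r_[np.arange(-.036,-.018,.003),np.arange(.02,.046,.003)],.033,"y",z))
print("x=-40 edge",edge(np.arange(-.029,.03,.004),-.040,"x",z))
print("x=+50 edge",edge(np.arange(-.029,.03,.004),.050,"x",z))
go([.3516,-.157,.054],166)
for n in ("top","side"):
    q=capture(n); print(n,[(atz(q,d["location"],0),round(d["p"],2)) for d in tip_of(q,"press_home")])
E
```

```text
t: 15.48
eef_pos: [0.565, 0.1659, 0.0562]
ee_rot: [[-1.0, -0.002, 0.004], [-0.002, 1.0, 0.001], [-0.004, 0.001, -1.0]]
ft_force: [-0.3, -0.0, -1.6]
opening: 0.497
finger_force: 55.8
y=-33 edge (np.float64(0.21), np.float64(-0.0343), np.int64(21))
y=+33 edge (np.float64(0.34), np.float64(0.0332), np.int64(15))
x=-40 edge (np.float64(-0.42), np.float64(-0.0399), np.int64(15))
x=+50 edge (np.float64(-0.35), np.float64(0.0512), np.int64(15))
t 15.72 pos [0.5629 0.1652 0.0526] j [ 0.286  0.178 -0.052  1.343 -0.     0.284] open 0.5 F [ 1.2  0.4 -2.2]
shift [ 1.413 -2.146 -0.005] turn [-0.001 -0.002  0.235]
top [(array([ 0.2451, -0.3933,  0.    ]), 0.94), (array([ 0.6819, -0.2118,  0.    ]), 0.87), (array([ 0.6762, -0.4543,  0.    ]), 0.8), (array([ 0.4943, -0.1994,  0.    ]), 0.56)]
side [(array([ 0.2406, -0.4055, -0.    ]), 0.98), (array([ 0.4942, -0.197 ,  0.    ]), 0.68), (array([ 0.6897, -0.2199,  0.    ]), 0.61)]
```

```bash
M="python3 -m handwheel"
$M '[[0.16,-0.24,0,0,0,0],[0.32,-0.48,0,0,0,0],[0.47,-0.72,0,0,0,0],[0.47,-0.72,0,0,0,0]]' >/dev/null
$M '[[0.16,-0.24,0,0,0,0],[0.32,-0.48,0,0,0,0],[0.47,-0.72,0,0,0,0],[0.47,-0.72,0,0,0,0]]' >/dev/null
$M '[[0.16,-0.24,0,0,0,0.08],[0.32,-0.48,0,0,0,0.16],[0.463,-0.721,0,0,0,0.228],[0.463,-0.721,0,0,0,0.228],[0.463,-0.721,0,0,0,0.228]]' >/dev/null
python3 - <<'E'
from h import *
go([.3525,-.1589,.0],166.35)
s=capture("side")
a=cv2.resize(s["pixels"][130:240,240:390],None,fx=4,fy=4,interpolation=2);cv2.imwrite("pics/crop5.png",a[:,:,::-1])
E
```

```text
t 17.55 pos [ 0.3545 -0.1587  0.0542] j [-0.421 -0.308 -0.509  1.369  0.    -0.184] open 0.501 F [ 0.3  0.4 -1.5]
shift [ 0.013 -0.005  0.361] turn [0.    0.    0.002]
```

View pics/crop5.png

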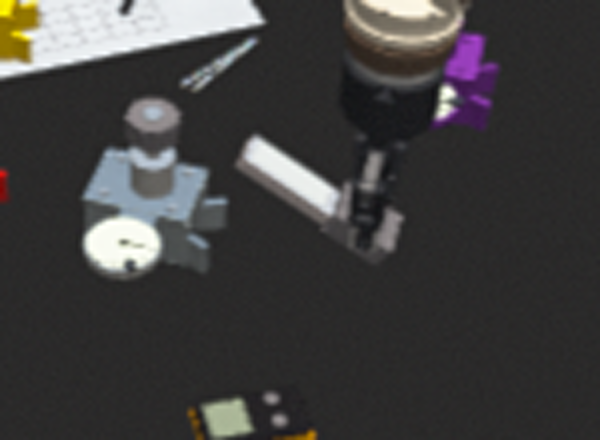

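The nose shows at side pixel (302,166) to (326,181), steeper than the press's edge, so the cassette may have pitched. I measure it.

```bash
cat > n.py <<'E'
from h import *
np.set_printoptions(precision=4,suppress=True)
def nose(x0,x1,y0,y1):
    A=[]
    for n in("side","top"):
        for _ in range(2):
            c=capture(n);X=cloud(c);p=c["pixels"]; m=(X[...,0]>x0)&(X[...,0]<x1)&(X[...,1]>y0)&(X[...,1]<y1)&(X[...,2]>.005)&(X[...,2]<.2)&(p.min(-1)>165)
            nl,l,st,_=cv2.connectedComponentsWithStats(m.astype(np.uint8))
            if nl<2: continue
            k=1+np.argmax(st[1:,4]); m=l==k; q=X[m]; 
            if len(q)<25: continue
            c0=q.mean(0);u,s,v=np.linalg.svd(q-c0);v[0]*=np.sign(v[0,0]); N=v[2]*np.sign(v[2,2])
            print(n,len(q),"cen",c0,"axis",v[0],"yaw",np.degrees(np.arctan2(v[0,1],v[0,0])).round(2),"pitch",np.degrees(np.arcsin(v[0,2])).round(2),"normal",N,"far",c0+v[0]*((q-c0)@v[0]).max())
import sys; nose(*map(float,sys.argv[1:5]))
E
python3 n.py .37 .48 -.24 -.12
```

```text
side 150 cen [ 0.4204 -0.1742  0.1035] axis [ 0.8485 -0.1879  0.4947] yaw -12.49 pitch 29.65 normal [-0.4901  0.0739  0.8686] far [ 0.4561 -0.1821  0.1243]
side 150 cen [ 0.4205 -0.174   0.1037] axis [ 0.8493 -0.195   0.4905] yaw -12.93 pitch 29.38 normal [-0.4812  0.0962  0.8713] far [ 0.4561 -0.1822  0.1243]
top 109 cen [ 0.4433 -0.1743  0.1156] axis [ 0.7361 -0.5375  0.4113] yaw -36.14 pitch 24.29 normal [-0.3996  0.1453  0.9051] far [ 0.457  -0.1843  0.1233]
top 106 cen [ 0.4441 -0.1749  0.1164] axis [ 0.7322 -0.5251  0.4339] yaw -35.65 pitch 25.71 normal [-0.4826  0.0497  0.8744] far [ 0.4571 -0.1842  0.1241]
```

It is pitched about 29° nose-up, probably because the tail end caught the dock roof on the lift. I back off 20 mm and lower with a light grip so that the tail's rear corner turns it flat on the bench. Then I release and regrip.

```bash
M="python3 -m handwheel"
$M '[[0.13,0,0,0,0,0],[0.13,0,0.06,0,0,0],[0.13,0,0.12,0,0,0],[0.13,0,0.18,0,0,0],[0.13,0,0.24,0,0,0],[0.13,0,0.24,0,0,0]]' -1 20
$M '[[0,0,0.03,0,0,0],[0,0,0.06,0,0,0],[0,0,0.09,0,0,0],[0,0,0.12,0,0,0],[0,0,0.15,0,0,0],[0,0,0.15,0,0,0]]' -1 20
python3 n.py .33 .48 -.24 -.12
```

```text
t: 18.55
eef_pos: [0.3343, -0.1543, 0.0172]
ee_rot: [[-0.972, 0.235, -0.002], [0.235, 0.972, 0.0], [0.002, 0.0, -1.0]]
ft_force: [-0.3, 0.1, -2.4]
opening: 0.498
finger_force: 55.8
t: 19.3
eef_pos: [0.3426, -0.1565, 0.0022]
ee_rot: [[-0.972, 0.234, 0.018], [0.234, 0.972, -0.004], [-0.018, 0.0, -1.0]]
ft_force: [14.4, 3.3, 36.5]
opening: 0.496
finger_force: 68.8
side 154 cen [ 0.4115 -0.1736  0.0389] axis [ 0.9393 -0.2176  0.2653] yaw -13.05 pitch 15.39 normal [-0.2702  0.0078  0.9628] far [ 0.4509 -0.1827  0.0501]
side 153 cen [ 0.4115 -0.1735  0.0391] axis [ 0.9388 -0.2322  0.2545] yaw -13.89 pitch 14.74 normal [-0.261   0.0029  0.9653] far [ 0.4507 -0.1832  0.0497]
top 176 cen [ 0.4288 -0.1743  0.0434] axis [ 0.8625 -0.4328  0.2623] yaw -26.65 pitch 15.21 normal [-0.2645  0.0564  0.9627] far [ 0.4506 -0.1852  0.05  ]
top 177 cen [ 0.4288 -0.1745  0.0436] axis [ 0.8518 -0.4541  0.2612] yaw -28.06 pitch 15.14 normal [-0.261   0.0643  0.9632] far [ 0.4498 -0.1857  0.05  ]
```

```bash
M="python3 -m handwheel"
$M '[[0,0,-0.03,0,0.06,0],[0,0,-0.03,0,0.12,0],[0,0,-0.03,0,0.18,0],[0,0,-0.03,0,0.25,0],[0,0,-0.03,0,0.25,0]]' -1 30
python3 n.py .33 .48 -.24 -.12
```

```text
t: 20.12
eef_pos: [0.3353, -0.1546, -0.0005]
ee_rot: [[-0.939, 0.235, -0.253], [0.227, 0.972, 0.061], [0.26, -0.0, -0.966]]
ft_force: [-0.1, 0.5, -2.4]
opening: 0.499
finger_force: 64.2
side 141 cen [ 0.4136 -0.1729  0.0164] axis [ 0.9576 -0.2874 -0.0182] yaw -16.71 pitch -1.04 normal [ 0.0122 -0.0229  0.9997] far [ 0.4516 -0.1843  0.0157]
side 143 cen [ 0.4133 -0.1736  0.0163] axis [ 0.9616 -0.2744  0.0002] yaw -15.92 pitch 0.01 normal [-0.0143 -0.0496  0.9987] far [ 0.451  -0.1843  0.0164]
```

```bash
M="python3 -m handwheel"
$M '[[0,0,0,0,0,0],[0,0,0,0,0,0],[0,0,0,0,0,0],[0,0,-0.15,0,0,0],[0,0,-0.35,0,0,0],[0,0,-0.35,0,-0.12,0],[0,0,-0.35,0,-0.25,0],[0,0,-0.35,0,-0.25,0]]' 0.4 30
python3 n.py .33 .48 -.24 -.12
python3 - <<'E'
from h import *
s=capture("side")
a=cv2.resize(s["pixels"][130:240,240:390],None,fx=4,fy=4,interpolation=2);cv2.imwrite("pics/crop6.png",a[:,:,::-1])
E
```

```text
t: 21.32
eef_pos: [0.3471, -0.1575, 0.0518]
ee_rot: [[-0.972, 0.235, 0.003], [0.235, 0.972, -0.002], [-0.004, -0.001, -1.0]]
ft_force: [0.4, -0.2, 0.7]
opening: 0.698
finger_force: 0.0
side 154 cen [ 0.41   -0.1732  0.0144] axis [ 0.9668 -0.2551 -0.0136] yaw -14.78 pitch -0.78 normal [-0.0079 -0.0832  0.9965] far [ 0.4515 -0.1842  0.0138]
side 154 cen [ 0.4101 -0.173   0.0145] axis [ 0.9694 -0.2455 -0.0083] yaw -14.21 pitch -0.48 normal [-0.0033 -0.0469  0.9989] far [ 0.4522 -0.1837  0.0141]
top 166 cen [ 0.4244 -0.1709  0.0134] axis [ 0.907  -0.4211  0.0047] yaw -24.91 pitch 0.27 normal [-0.0132 -0.0173  0.9998] far [ 0.451  -0.1832  0.0136]
top 163 cen [ 0.4246 -0.1708  0.0138] axis [ 0.9069 -0.421  -0.0191] yaw -24.9 pitch -1.09 normal [ 0.0064 -0.0314  0.9995] far [ 0.4509 -0.183   0.0132]
```

View pics/crop6.png

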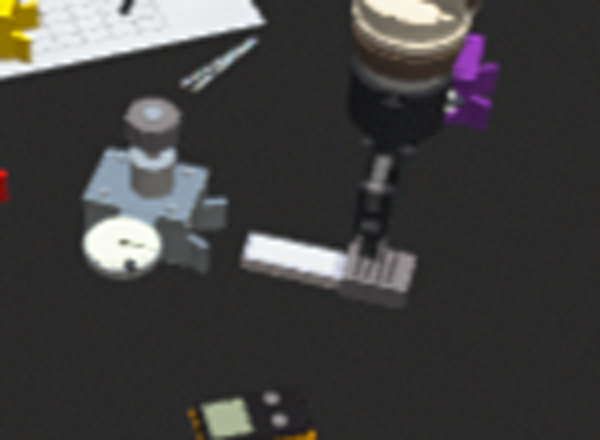

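The cassette now lies flat, glass up, pointing at the channel: nose at side pixel (301,193)–(326,197), guides at (290,188). I regrip the tail and slide it in.

```bash
M="python3 -m handwheel"
$M '[[0.063,-0.005,0,0,0,0],[0.063,-0.005,0.15,0,0,0],[0.063,-0.005,0.3,0,0,0],[0.063,-0.005,0.385,0,0,0],[0.063,-0.005,0.385,0,0,0]]' 0.4 40
$M '[[0,0,0,0,0,0],[0,0,0,0,0,0],[0,0,0,0,0,0],[0,0,0,0,0,0],[0,0,0,0,0,0]]' -1 40
$M '[[-0.1,0,0,0,0,0],[-0.2,0,0,0,0,0],[-0.27,0,0,0,0,0],[-0.34,0,0,0,0,0],[-0.34,0,0,0,0,0]]' 
$M '[[-0.06,0,0,0,0,0],[-0.12,0,0,0,0,0],[-0.18,0,0,0,0,0],[-0.24,0,0,0,0,0],[-0.3,0,0,0,0,0],[-0.36,0,0,0,0,0],[-0.4,0,0,0,0,0],[-0.4,0,0,0,0,0]]'
```

```text
t: 22.2
eef_pos: [0.3379, -0.1559, -0.0076]
ee_rot: [[-0.972, 0.235, -0.002], [0.235, 0.972, 0.001], [0.002, 0.0, -1.0]]
ft_force: [0.3, -0.4, -0.0]
opening: 0.698
finger_force: 0.0
t: 22.82
eef_pos: [0.3391, -0.1564, -0.0061]
ee_rot: [[-0.972, 0.235, 0.001], [0.235, 0.972, -0.001], [-0.001, -0.001, -1.0]]
ft_force: [-1.7, -0.1, 6.6]
opening: 0.502
finger_force: 42.4
t: 23.45
eef_pos: [0.389, -0.1685, -0.006]
ee_rot: [[-0.972, 0.235, 0.001], [0.235, 0.972, -0.001], [-0.001, -0.001, -1.0]]
ft_force: [-0.3, -1.0, 5.7]
opening: 0.505
finger_force: 42.4
t: 24.45
eef_pos: [0.4467, -0.1824, -0.006]
ee_rot: [[-0.972, 0.235, -0.0], [0.235, 0.972, -0.0], [0.0, -0.0, -1.0]]
ft_force: [-3.7, 0.2, 9.5]
opening: 0.505
finger_force: 42.7
```

```bash
M="python3 -m handwheel"
$M '[[-0.02,0,0,0,0,0],[-0.04,0,0,0,0,0],[-0.06,0,0,0,0,0],[-0.08,0,0,0,0,0],[-0.08,0,0,0,0,0]]'
$M '[[-0.015,0,0,0,0,0],[-0.03,0,0,0,0,0],[-0.03,0,0,0,0,0]]'
python3 n.py .40 .50 -.24 -.15; python3 -c "
from h import *
go([.4587,-.1847,-.006],166.35)"
```

```text
t: 25.08
eef_pos: [0.4574, -0.185, -0.006]
ee_rot: [[-0.972, 0.235, -0.002], [0.235, 0.972, -0.0], [0.002, -0.0, -1.0]]
ft_force: [-9.3, 2.9, 12.0]
opening: 0.507
finger_force: 43.1
t: 25.45
eef_pos: [0.4578, -0.1851, -0.0061]
ee_rot: [[-0.972, 0.235, -0.009], [0.235, 0.972, 0.002], [0.009, -0.001, -1.0]]
ft_force: [-31.7, 7.2, 29.3]
opening: 0.507
finger_force: 45.3
t 25.65 pos [ 0.4578 -0.1851 -0.0061] j [-3.830e-01 -1.000e-03 -3.610e-01  1.221e+00 -2.000e-03 -1.450e-01] open 0.508 F [-31.4   6.4  29.3]
shift [-0.005  0.004 -0.001] turn [-0.001 -0.009  0.001]
```

```bash
M="python3 -m handwheel"
$M '[[0,0,0,0,0,0],[0,0,0,0,0,0],[0,0,0,0,0,0],[0,0,-0.2,0,0,0],[0,0,-0.5,0,0,0],[0,0,-0.8,0,0,0],[0,0,-1,0,0,0]]' 0.4 40
$M '[[0,0,-0.15,0,0,-0.17],[0,0,-0.22,0,0,-0.34],[0,0,-0.22,0,0,-0.51],[0,0,-0.22,0,0,-0.68],[0,0,-0.22,0,0,-0.85],[0,0,-0.22,0,0,-1],[0,0,-0.22,0,0,-1]]'
$M '[[0,0,0,0,0,-0.17],[0,0,0,0,0,-0.34],[0,0,0,0,0,-0.51],[0,0,0,0,0,-0.68],[0,0,0,0,0,-0.85],[0,0,0,0,0,-1],[0,0,0,0,0,-1]]' >/dev/null
python3 - <<'E'
from h import *
go([.5342,-.2025,.17],308.2)
t=capture("top");s=capture("side")
a=cv2.resize(t["pixels"][155:235,300:380],None,fx=5,fy=5,interpolation=2)
b=cv2.resize(s["pixels"][145:225,245:325],None,fx=5,fy=5,interpolation=2)
cv2.imwrite("pics/crop7.png",np.hstack([a,b])[:,:,::-1])
E
```

```text
t: 26.52
eef_pos: [0.4632, -0.1863, 0.1453]
ee_rot: [[-0.972, 0.235, 0.002], [0.235, 0.972, -0.001], [-0.002, -0.001, -1.0]]
ft_force: [0.7, -0.4, -1.4]
opening: 0.7
finger_force: 0.0
t: 27.4
eef_pos: [0.4627, -0.1861, 0.176]
ee_rot: [[-0.69, -0.724, -0.0], [-0.724, 0.69, -0.0], [0.0, -0.0, -1.0]]
ft_force: [0.2, 1.0, 0.8]
opening: 0.703
finger_force: 0.0
t 28.27 pos [ 0.4627 -0.1861  0.1761] j [-0.382 -0.048 -0.052  1.567 -0.    -2.235] open 0.702 F [ 1.  -0.2  0.4]
shift [ 0.238 -0.428  0.04 ] turn [ 0.    -0.    -0.367]
```

View pics/crop7.png

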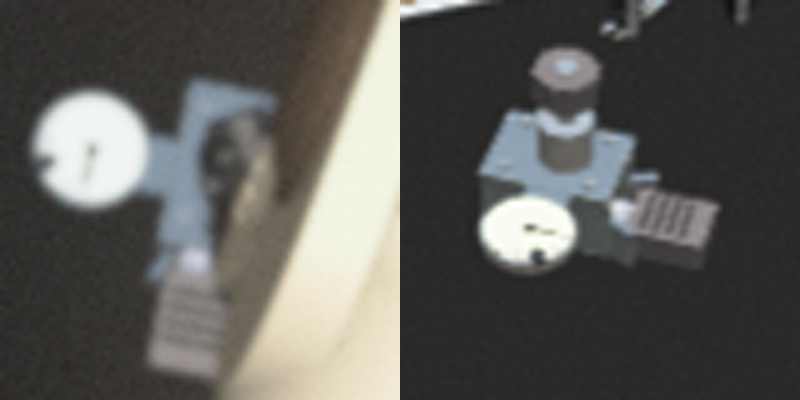

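The tail sits at top pixel (337,219) and side pixel (381,188), with a short strip of nose before the bridge. I measure the tail's rear edge to confirm it is home.

```bash
cat >> h.py <<'E'
PO=np.array([.5345,-.2031]);th=np.radians(-13.65);PU=np.array([np.cos(th),np.sin(th)]);PV=np.array([-PU[1],PU[0]])
def press(x,y,z): return np.r_[PO+x*PU+y*PV,z]
E
python3 - <<'E'
from h import *
np.set_printoptions(precision=4,suppress=True)
for n in("top","side"):
    cs=[capture(n) for _ in range(3)];c=cs[0];g=np.mean([q["pixels"] for q in cs],0).mean(-1).astype(np.float32)
    for y in(-.008,0,.008,.014):
        xs=np.linspace(-.125,-.085,161);uv=np.array([proj(c,press(x,y,.024)) for x in xs],np.float32)
        v=cv2.remap(g,uv[:,0].copy()[None],uv[:,1].copy()[None],1)[0];v=cv2.GaussianBlur(v[None],(0,0),5)[0];d=np.diff(v)
        k=np.argmax(d);print(n,y,"rear edge x",xs[k].round(4))
    X=np.nanmedian([cloud(q) for q in cs],0); m=(abs(X[...,2]-.024)<.005); q=(X[m][:,:2]-PO)@np.c_[PU,PV]; q=q[(q[:,0]>-.13)&(q[:,0]<-.03)&(abs(q[:,1])<.04)]; print("tail x",np.percentile(q[:,0],[2,98]),"y",np.percentile(q[:,1],[2,98]))
E
```

```text
top -0.008 rear edge x -0.1028
top 0 rear edge x -0.1032
top 0.008 rear edge x -0.1028
top 0.014 rear edge x -0.1032
tail x [-0.103  -0.0491] y [-0.0127  0.0262]
side -0.008 rear edge x -0.1038
side 0 rear edge x -0.1032
side 0.008 rear edge x -0.1045
side 0.014 rear edge x -0.1035
tail x [-0.1002 -0.0361] y [-0.0246  0.028 ]
```

The rear edge reads −103 mm against −100, possibly 3 mm short. I give the tail end a push with shut fingers to be sure.

```bash
python3 -c "
from h import *
go([.3887,-.1677,.176],256.35)"
```

```text
t 28.68 pos [ 0.4626 -0.1861  0.1761] j [-0.382 -0.048 -0.052  1.567 -0.    -2.238] open 0.7 F [-0.   0.3 -0.3]
shift [-0.256  0.438  0.001] turn [ 0.  -0.   0.5]
```

```bash
M="python3 -m handwheel"
$M '[[-0.12,0.2,0,0,0,0.17],[-0.256,0.438,0,0,0,0.34],[-0.256,0.438,0,0,0,0.5],[-0.256,0.438,0,0,0,0.5]]' -1 40 >/dev/null
$M '[[0,0,0.3,0,0,0],[0,0,0.6,0,0,0],[0,0,0.9,0,0,0],[0,0,1,0,0,0],[0,0,1,0,0,0]]' 
$M '[[0,-0.04,0.14,0,0,0],[0,-0.08,0.14,0,0,0],[0,-0.12,0.14,0,0,0],[0,-0.16,0.14,0,0,0],[0,-0.18,0.14,0,0,0],[0,-0.18,0.14,0,0,0]]'
$M '[[0,-0.02,0,0,0,0],[0,-0.04,0,0,0,0],[0,-0.06,0,0,0,0],[0,-0.06,0,0,0,0]]'
```

```text
t: 29.8
eef_pos: [0.3886, -0.1678, 0.0261]
ee_rot: [[-0.233, -0.972, -0.001], [-0.972, 0.233, 0.0], [0.0, 0.001, -1.0]]
ft_force: [-0.6, -0.4, -0.3]
opening: -0.003
finger_force: 0.0
t: 30.55
eef_pos: [0.4151, -0.1743, 0.0053]
ee_rot: [[-0.235, -0.972, -0.0], [-0.972, 0.235, -0.0], [0.0, 0.0, -1.0]]
ft_force: [-0.1, -0.4, 1.0]
opening: -0.002
finger_force: 0.0
t: 31.05
eef_pos: [0.4227, -0.1761, 0.0049]
ee_rot: [[-0.235, -0.972, -0.003], [-0.972, 0.235, 0.0], [0.0, 0.003, -1.0]]
ft_force: [-5.5, 1.6, 3.4]
opening: -0.003
finger_force: 3.4
```

```bash
M="python3 -m handwheel"
$M '[[0,-0.013,0,0,0,0],[0,-0.027,0,0,0,0],[0,-0.027,0,0,0,0]]'
$M '[[0,-0.01,0,0,0,0],[0,-0.02,0,0,0,0],[0,-0.02,0,0,0,0]]'
```

```text
t: 31.42
eef_pos: [0.4234, -0.1763, 0.0046]
ee_rot: [[-0.235, -0.972, -0.009], [-0.972, 0.235, 0.002], [0.0, 0.009, -1.0]]
ft_force: [-24.1, 5.2, 16.0]
opening: -0.002
finger_force: 14.2
t: 31.8
eef_pos: [0.4239, -0.1763, 0.0045]
ee_rot: [[-0.236, -0.972, -0.014], [-0.972, 0.236, 0.003], [0.0, 0.014, -1.0]]
ft_force: [-38.2, 8.5, 25.8]
opening: -0.002
finger_force: 22.7
```

It is firmly against the stop, so it is home and the 3 mm was measuring bias. On to the knob.

```bash
M="python3 -m handwheel"
$M '[[0,0.2,0,0,0,0],[0,0.2,-0.3,0,0,0],[0,0.2,-0.7,0,0,0],[0,0.2,-1,0,0,0],[0,0.2,-1,0,0,0]]' 0.32 40 >/dev/null
$M '[[0,0,-0.15,0,0,-0.17],[0,0,-0.15,0,0,-0.34],[0,0,-0.15,0,0,-0.51],[0,0,-0.15,0,0,-0.68],[0,0,-0.15,0,0,-0.8],[0,0,-0.15,0,0,-0.8]]' >/dev/null
python3 -c "
from h import *
go([.5342,-.2025,.17],308.2)"
```

```text
t 33.17 pos [ 0.4012 -0.1708  0.1765] j [-0.402 -0.196 -0.184  1.584 -0.    -2.573] open 0.662 F [-0.4  0.4 -0.3]
shift [ 0.675 -0.613  0.042] turn [ 0.001  0.001 -0.064]
```

```bash
M="python3 -m handwheel"
$M '[[0.22,-0.2,0,0,0,0],[0.44,-0.4,0,0,0,0],[0.675,-0.613,0.042,0,0,-0.064],[0.675,-0.613,0.042,0,0,-0.064],[0.675,-0.613,0.042,0,0,-0.064]]' 
$M '[[0,0,0.15,0,0,0],[0,0,0.3,0,0,0],[0,0,0.45,0,0,0],[0,0,0.45,0,0,0]]' 
$M '[[0,0,0,0,0,0],[0,0,0,0,0,0],[0,0,0,0,0,0],[0,0,0,0,0,0]]' -1 40
python3 - <<'E'
from h import *
t=capture("top");s=capture("side")
a=cv2.resize(t["pixels"][155:235,300:380],None,fx=5,fy=5,interpolation=2)
b=cv2.resize(s["pixels"][145:225,245:325],None,fx=5,fy=5,interpolation=2)
cv2.imwrite("pics/crop8.png",np.hstack([a,b])[:,:,::-1])
E
```

```text
t: 33.8
eef_pos: [0.534, -0.2023, 0.1705]
ee_rot: [[0.617, -0.787, -0.002], [-0.787, -0.617, 0.0], [-0.001, 0.001, -1.0]]
ft_force: [-1.1, -0.4, -0.2]
opening: 0.663
finger_force: 0.0
t: 34.3
eef_pos: [0.5329, -0.2021, 0.1031]
ee_rot: [[0.618, -0.786, -0.002], [-0.786, -0.618, 0.0], [-0.001, 0.001, -1.0]]
ft_force: [0.2, -0.1, 0.2]
opening: 0.658
finger_force: 0.0
t: 34.8
eef_pos: [0.5338, -0.2029, 0.1053]
ee_rot: [[0.618, -0.786, -0.0], [-0.786, -0.618, -0.001], [0.001, 0.001, -1.0]]
ft_force: [-6.3, -1.8, 1.4]
opening: 0.462
finger_force: 41.6
```

View pics/crop8.png

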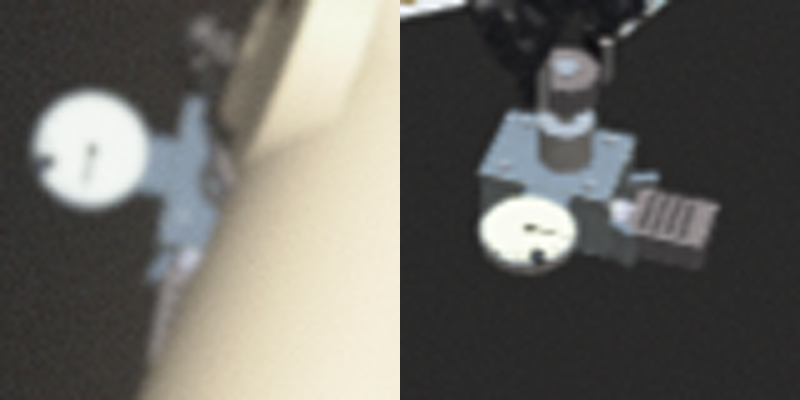

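The knob is held between the pads, at side pixel (359,161). Both views show the dial clearly: (318,185) top, (350,190) side; needle at rest, mark near 75–85°. From here I measure numerically.

```bash
cat > d.py <<'E'
from h import *
from scipy.ndimage import gaussian_filter1d
def dial(n,k=4):
    cs=[capture(n) for _ in range(k)];c=cs[0];g=np.mean([q["pixels"] for q in cs],0).mean(-1).astype(np.float32)
    H=lambda z:cv2.getPerspectiveTransform(np.float32([[0,0],[400,0],[400,400],[0,400]]),np.float32([proj(c,press(x,.078+y,z)) for x,y in[(.04,.04),(.04,-.04),(-.04,-.04),(-.04,.04)]]))
    w=cv2.warpPerspective(g,H(.064),(400,400),flags=cv2.WARP_INVERSE_MAP|cv2.INTER_CUBIC)
    # image: up=+x, left=+y, 5 px/mm ; centre from bright disc
    m=(cv2.GaussianBlur(w,(0,0),3)>130).astype(np.uint8); cn=max(cv2.findContours(m,0,1)[0],key=cv2.contourArea)
    (cx,cy),(a,b),_=cv2.fitEllipse(cv2.convexHull(cn))
    A=np.radians(np.arange(-60,200,.5)); 
    def prof(r0,r1,ox=0,oy=0):
        r=np.arange(r0,r1,.5)*5; X=(cx+ox-np.outer(np.sin(A),r)).astype(np.float32); Y=(cy+oy+np.outer(np.cos(A),r)).astype(np.float32)
        return gaussian_filter1d(255-cv2.remap(w,X,Y,1).mean(1),4)
    def pk(p,lo,hi):
        s=(np.degrees(A)>lo)&(np.degrees(A)<hi); i=np.where(s)[0][np.argmax(p[s])]; j=np.arange(max(i-24,0),min(i+25,len(p))); q=np.clip(p[j]-np.percentile(p,40)-.4*(p[i]-np.percentile(p,40)),0,None)
        return round(float((q*np.degrees(A[j])).sum()/q.sum()),1),round(float(p[i]-np.median(p)))
    pn,pm=prof(6,17),prof(22,28)
    print(n,"cen",round(cx),round(cy),"axes mm",round(a/5,1),round(b/5,1),"needle",pk(pn,-40,130),"mark",pk(pm,30,180))
if __name__=="__main__":
    for n in("top","side"): dial(n)
    s=get_state(); print(round(s["t"],2),np.round(s["eef_pos"],4),"j6",round(s["joint_pos"][5],3),"F",np.round(s["ft_force"],1),"M",np.round(s["ft_torque"],2),"open",round(s["opening"],3))
E
python3 d.py
```

```text
top cen 221 200 axes mm 62.9 72.5 needle (19.9, 20) mark (66.1, 51)
side cen 224 203 axes mm 63.2 74.8 needle (11.9, 44) mark (62.7, 132)
35.3 [ 0.5338 -0.203   0.1053] j6 -2.6 F [-6.  -0.8  0.5] M [-0.23  1.06 -0.06] open 0.463
```

```bash
sed -i 's/>130)/>195)/' d.py; python3 d.py
```

```text
top cen 203 199 axes mm 57.1 58.1 needle (2.1, 26) mark (62.4, 100)
side cen 207 201 axes mm 58.5 60.1 needle (-3.9, 53) mark (59.2, 163)
35.7 [ 0.5338 -0.203   0.1053] j6 -2.6 F [-4.9 -0.8  2.1] M [-0.2   1.03 -0.09] open 0.459
```

```bash
M="python3 -m handwheel"
$M '[[0,0,0.007,0,0,0],[0,0,0.013,0,0,0],[0,0,0.013,0,0,0]]' -1 50 | grep -E "eef_pos|ft_force|open"
$M '[[0,0,0.007,0,0,0],[0,0,0.013,0,0,0],[0,0,0.013,0,0,0]]' | grep -E "eef_pos|ft_force|open"
$M '[[0,0,0.007,0,0,0],[0,0,0.007,0,0,0],[0,0,0.007,0,0,0]]' | grep -E "eef_pos|ft_force|open"
```

```text
eef_pos: [0.5338, -0.203, 0.1036]
ft_force: [-5.6, -1.6, 3.2]
opening: 0.464
eef_pos: [0.5339, -0.203, 0.1032]
ft_force: [-10.0, 0.2, 12.7]
opening: 0.459
eef_pos: [0.534, -0.2031, 0.103]
ft_force: [-13.5, 0.4, 19.3]
opening: 0.46
```

```bash
M="python3 -m handwheel"
$M '[[0,0,-0.01,0,0,0],[0,0,-0.01,0,0,0]]' | grep -E "eef_pos|ft_force|open"
$M '[[0,0,0,0,0,0.17],[0,0,0,0,0,0.34],[0,0,0,0,0,0.5],[0,0,0,0,0,0.5]]' | grep -E "eef_pos|ft_force|open"
python3 -c "
from rig import *
s=get_state();print(s['ft_torque'],s['joint_pos'][5])"
```

```text
eef_pos: [0.5339, -0.203, 0.1033]
ft_force: [-8.9, -1.1, 10.6]
opening: 0.461
eef_pos: [0.5344, -0.2027, 0.1018]
ft_force: [-3.2, -0.4, 4.3]
opening: 0.458
[-0.11543896  0.83207146 -0.10659326] -2.0774954647845854
```

```bash
M="python3 -m handwheel"
$M '[[0,0,0.004,0,0,0.17],[0,0,0.008,0,0,0.34],[0,0,0.012,0,0,0.5],[0,0,0.012,0,0,0.5]]' | grep -E "eef_pos|ft_force|open"
python3 d.py
```

```text
eef_pos: [0.535, -0.2028, 0.0999]
ft_force: [-1.9, -0.4, 5.9]
opening: 0.459
top cen 203 199 axes mm 57.0 58.1 needle (1.9, 26) mark (62.4, 100)
side cen 208 201 axes mm 58.5 60.2 needle (-3.5, 52) mark (59.2, 163)
38.48 [ 0.535  -0.2028  0.0999] j6 -1.56 F [-2.1 -0.9  5.6] M [-0.17  0.36 -0.12] open 0.459
```

```bash
M="python3 -m handwheel"
$M '[[0,0,0.004,0,0,0.17],[0,0,0.008,0,0,0.34],[0,0,0.012,0,0,0.5],[0,0,0.012,0,0,0.5]]' | grep -E "eef_pos|ft_force|open"
python3 d.py
```

```text
eef_pos: [0.5355, -0.2032, 0.0982]
ft_force: [1.5, -2.4, 4.6]
opening: 0.46
top cen 203 199 axes mm 57.1 58.2 needle (1.9, 26) mark (62.3, 100)
side cen 207 201 axes mm 58.5 60.1 needle (-4.0, 53) mark (59.2, 163)
39.38 [ 0.5354 -0.2032  0.0982] j6 -1.036 F [-0.2 -2.8  5.2] M [-0.62 -0.1  -0.11] open 0.46
```

```bash
M="python3 -m handwheel"
$M '[[0,0,0.01,0,0,0.17],[0,0,0.014,0,0,0.34],[0,0,0.018,0,0,0.5],[0,0,0.018,0,0,0.5]]' | grep -E "eef_pos|ft_force|open"
python3 d.py
```

```text
eef_pos: [0.5357, -0.2038, 0.0963]
ft_force: [0.5, -5.6, 9.1]
opening: 0.458
top cen 201 200 axes mm 56.5 57.7 needle (-0.1, 26) mark (62.1, 104)
side cen 207 202 axes mm 58.5 60.1 needle (-3.9, 52) mark (59.2, 163)
40.27 [ 0.5357 -0.2038  0.0963] j6 -0.513 F [ 0.4 -5.3  9.6] M [-1.03  0.05 -0.18] open 0.458
```

```bash
M="python3 -m handwheel"
$M '[[0,0,0.004,0,0,0.17],[0,0,0.008,0,0,0.34],[0,0,0.012,0,0,0.5],[0,0,0.012,0,0,0.5]]' | grep -E "eef_pos|ft_force|open"
python3 d.py
```

```text
eef_pos: [0.5358, -0.2044, 0.0961]
ft_force: [-4.3, -5.6, 19.6]
opening: 0.459
top cen 203 199 axes mm 57.1 58.0 needle (4.6, 26) mark (62.4, 100)
side cen 207 202 axes mm 58.4 60.1 needle (-2.5, 62) mark (59.3, 163)
41.17 [ 0.5358 -0.2044  0.0961] j6 0.011 F [-5.2 -6.7 19.6] M [-1.32  1.01 -0.08] open 0.461
```

```bash
M="python3 -m handwheel"
$M '[[0,0,-0.008,0,0,0],[0,0,-0.008,0,0,0.17],[0,0,-0.008,0,0,0.34],[0,0,-0.008,0,0,0.5],[0,0,-0.008,0,0,0.5]]' | grep -E "eef_pos|ft_force|open"
python3 d.py
```

```text
eef_pos: [0.5353, -0.2049, 0.0962]
ft_force: [-3.8, -10.9, 13.9]
opening: 0.46
top cen 203 199 axes mm 57.1 58.1 needle (35.5, 25) mark (62.3, 99)
side cen 207 202 axes mm 58.3 60.3 needle (32.2, 59) mark (59.2, 163)
42.2 [ 0.5353 -0.2048  0.0962] j6 0.535 F [-3.3 -9.3 12. ] M [-2.11  0.92 -0.14] open 0.464
```

```bash
M="python3 -m handwheel"
$M '[[0,0,0.002,0,0,0.12],[0,0,0.004,0,0,0.24],[0,0,0.006,0,0,0.34],[0,0,0.006,0,0,0.34]]' | grep -E "eef_pos|ft_force|open"
python3 d.py
python3 - <<'E'
from h import *
for n in("top","side"):
    c=capture(n)
    for th in("needle_tip","mark_tip"):
        for d in tip_of(c,th):
            X=atz(c,d["location"],.064 if th[0]=="n" else .067)[:2]-PO; x,y=X@PU,X@PV-.078
            if abs(x)<.05 and abs(y)<.05: print(n,th,round(d["p"],2),np.round([x*1e3,y*1e3],1),np.degrees(np.arctan2(y,-x)).round(1))
E
```

```text
eef_pos: [0.535, -0.2051, 0.0961]
ft_force: [-7.6, -10.6, 19.4]
opening: 0.457
top cen 203 199 axes mm 57.1 58.1 needle (56.5, 29) mark (62.1, 105)
side cen 207 202 axes mm 58.4 60.0 needle (55.0, 49) mark (59.1, 165)
43.1 [ 0.535  -0.2051  0.0961] j6 0.891 F [ -7.2 -10.9  18.5] M [-2.08  1.81 -0.09] open 0.458
```

```bash
M="python3 -m handwheel"
$M '[[0,0,-0.005,0,0,0.04],[0,0,-0.01,0,0,0.078],[0,0,-0.01,0,0,0.078]]' | grep -E "eef_pos|ft_force|open"
python3 - <<'E'
from d import *
for n in("top","side"): dial(n,8)
E
```

```text
eef_pos: [0.5348, -0.2051, 0.0962]
ft_force: [-4.8, -11.9, 9.8]
opening: 0.46
top cen 203 199 axes mm 57.1 58.1 needle (61.5, 29) mark (62.3, 103)
side cen 207 202 axes mm 58.5 60.1 needle (55.8, 44) mark (59.3, 163)
```

```bash
sed -i 's/pn,pm=prof(6,17),prof(22,28)/pn,pm=prof(5,12.5),prof(22,28)/' d.py
python3 - <<'E'
from d import *
for n in("top","side"): dial(n,8)
E
```

```text
top cen 203 199 axes mm 57.1 58.1 needle (62.0, 28) mark (62.2, 103)
side cen 207 202 axes mm 58.5 60.1 needle (55.5, 51) mark (59.2, 163)
```

```bash
M="python3 -m handwheel"
$M '[[0,0,0,0,0,0.02],[0,0,0,0,0,0.02]]' | grep -E "eef_pos|ft_force|open"
$M '[[0,0,0,0,0,0],[0,0,0,0,0,0],[0,0,0,0,0,0],[0,0,-0.15,0,0,0],[0,0,-0.35,0,0,0],[0,0,-0.6,0,0,0],[0,0,-0.6,0,0,0]]' 0.4 40 | grep -E "eef_pos|ft_force|open"
python3 - <<'E'
from d import *
np.set_printoptions(precision=4,suppress=True)
for n in("top","side"): dial(n,8)
c=capture("side");X=cloud(c)
m=(np.hypot(X[...,0]-.5345,X[...,1]+.2031)<.018)&(X[...,2]>.095)&(X[...,2]<.14);print("knob top z",np.percentile(X[m][:,2],[50,90]),m.sum(),get_state()["t"])
m=(abs(X[...,2]-.024)<.005); q=(X[m][:,:2]-PO)@np.c_[PU,PV]; q=q[(q[:,0]>-.13)&(q[:,0]<-.03)&(abs(q[:,1])<.04)]; print("tail x",np.percentile(q[:,0],[2,98]))
E
```

```text
eef_pos: [0.5348, -0.205, 0.0962]
ft_force: [-5.7, -12.3, 9.6]
opening: 0.462
eef_pos: [0.5357, -0.2026, 0.1871]
ft_force: [-0.3, -0.2, -1.2]
opening: 0.704
top cen 203 199 axes mm 56.6 57.5 needle (65.5, 30) mark (62.4, 104)
side cen 207 202 axes mm 58.4 60.1 needle (62.9, 39) mark (59.2, 163)
knob top z [0.1244 0.1275] 83 47.35
tail x [-0.1004 -0.0354]
```

```bash
sed -i 's|^    print(n,"cen"|    print(n,[(r,pk(prof(r,r+3),20,120)) for r in (5,7,9,11,13,15,17,19,21,23,25)])\n&|' d.py
python3 - <<'E'
from d import *
for n in("top","side"): dial(n,8)
E
```

```text
top [(5, (66.0, 29)), (7, (65.6, 31)), (9, (65.1, 30)), (11, (64.0, 30)), (13, (63.1, 33)), (15, (63.1, 39)), (17, (62.8, 49)), (19, (62.6, 65)), (21, (62.4, 86)), (23, (62.3, 106)), (25, (62.3, 112))]
top cen 203 199 axes mm 56.6 57.7 needle (65.5, 30) mark (62.3, 104)
side [(5, (74.4, 35)), (7, (63.7, 33)), (9, (61.2, 46)), (11, (60.9, 59)), (13, (59.8, 57)), (15, (58.5, 54)), (17, (58.0, 78)), (19, (58.0, 117)), (21, (58.2, 153)), (23, (58.8, 168)), (25, (59.9, 164))]
side cen 207 202 axes mm 58.4 60.2 needle (62.9, 39) mark (59.2, 163)
```

```bash
cat > e.py <<'E'
from h import *
from scipy.optimize import least_squares
def run(n,k=6):
    cs=[capture(n) for _ in range(k)];c=cs[0];g=np.mean([q["pixels"] for q in cs],0).mean(-1).astype(np.float32)
    c0=PO+.078*PV
    def samp(P,z): 
        uv=np.array([proj(c,[*p,z]) for p in P.reshape(-1,2)],np.float32); return cv2.remap(g,uv[:,0].copy()[None],uv[:,1].copy()[None],cv2.INTER_CUBIC)[0].reshape(P.shape[:-1])
    d=lambda A:-np.cos(A)[...,None]*PU+np.sin(A)[...,None]*PV
    A=np.radians(np.arange(0,360,4)); rr=np.arange(.024,.038,.00025); 
    S=samp(c0+d(A)[:,None]*rr[None,:,None],.064); S=np.array([cv2.GaussianBlur(s[None],(0,0),4)[0] for s in S]); dd=np.diff(S,axis=1)
    e=rr[np.argmin(dd,1)]; deg=np.degrees(A); ok=(abs(deg-61)>25)&(abs(deg-270)>40)
    if n=="side": ok&=~((deg>40)&(deg<130))
    P=c0+d(A)*e[:,None]
    f=least_squares(lambda v:np.hypot(*(P[ok]-v[:2]).T)-v[2],[*c0,.031],loss="soft_l1",f_scale=.0005)
    C=f.x[:2]; print(n,"centre-nominal press mm",np.round([(C-c0)@PU*1e3,(C-c0)@PV*1e3],2),"R",round(f.x[2]*1e3,2),"rms",np.sqrt(np.median(f.fun**2)).round(5))
    B=np.radians(np.arange(-30,150,1.))
    def ang(r0,r1,z,lo,hi):
        p=255-samp(C+d(B)[:,None]*np.arange(r0,r1,.0005)[None,:,None],z).mean(1); p=cv2.GaussianBlur(p[None],(0,0),3)[0]
        b=np.degrees(B); s=(b>lo)&(b<hi); i=np.where(s)[0][np.argmax(p[s])]; q=np.polyfit(b[i-6:i+7],p[i-6:i+7],2); return round(-q[1]/2/q[0],1)
    print("  needle",[ang(a,a+.004,.065,30,100) for a in(.006,.008,.010)],ang(.005,.013,.065,30,100),"mark",[ang(a,a+.004,.068,30,100) for a in(.021,.024,.026)])
for n in("top","side"): run(n)
E
python3 e.py
```

```text
Traceback (most recent call last):
  File "e.py", line 21, in <module>
    for n in("top","side"): run(n)
                            ~~~^^^
  File "e.py", line 4, in run
    cs=[capture(n) for _ in range(k)];c=cs[0];g=np.mean([q["pixels"] for q in cs],0).mean(-1).astype(np.float32)
        ~~~~~~~^^^
ValueError: 200 camera calls are used up
```

Camera calls are used up. I still have a saved top image from the start, so I use it to pin the dial's pivot and the mark, and to correct the last needle readings.

```bash
python3 - <<'E'
s=open("e.py").read().replace('cs=[capture(n) for _ in range(k)];c=cs[0];g=np.mean([q["pixels"] for q in cs],0).mean(-1).astype(np.float32)',
'''D=np.load("d0.npz");g=D["tp"].mean(-1).astype(np.float32)
    c={"camera_matrix":np.array([[421.88,0,279.5],[0,421.88,209.5],[0,0,1]]),"pose":np.array([[-0.0271,-0.9927,0.1178,0.3606],[-0.9996,0.0263,-0.0075,-0.0133],[0.0044,-0.118,-0.993,1.1739],[0,0,0,1.]])}''')
s=s.replace('for n in("top","side"): run(n)','run("top")').replace('    print("  needle"','    print("rest needle",[ang(a,a+.004,.065,-25,30) for a in(.006,.008,.010,.014)])\n    print("  needle"')
exec(s)
E
python3 -c "
from rig import *
s=get_state();print(s['t'])"
```

```text
top centre-nominal press mm [3.57 2.34] R 30.78 rms 0.00033
rest needle [np.float64(-0.5), np.float64(-0.8), np.float64(-0.5), np.float64(-0.1)]
  needle [np.float64(44.9), np.float64(40.6), np.float64(38.1)] 43.9 mark [np.float64(60.9), np.float64(61.0), np.float64(60.9)]
48.3
```

```bash
python3 - <<'E'
import d, numpy as np
D=np.load("d0.npz")
c={"pixels":D["tp"],"camera_matrix":np.array([[421.88,0,279.5],[0,421.88,209.5],[0,0,1]]),"pose":np.array([[-0.0271,-0.9927,0.1178,0.3606],[-0.9996,0.0263,-0.0075,-0.0133],[0.0044,-0.118,-0.993,1.1739],[0,0,0,1.]])}
d.capture=lambda n:c
s=open("d.py").read().replace("round(cx),round(cy)","round((200-cx)/5,2),round((200-cy)/5,2)").split("if __name__")[0]
ns={}; exec(s.replace("from h import *","from h import *\ncapture=None"),ns); ns["capture"]=lambda n:c; ns["dial"]("top",1)
E
```

```text
top [(5, (17.8, 17)), (7, (16.0, 14)), (9, (14.7, 10)), (11, (13.9, 8)), (13, (13.3, 6)), (15, (61.9, 3)), (17, (62.5, 12)), (19, (62.7, 34)), (21, (62.4, 68)), (23, (62.5, 98)), (25, (62.4, 112))]
top cen 1.78 3.76 axes mm 57.9 58.9 needle (2.6, 23) mark (62.4, 98)
```

```bash
python3 -c "
from rig import *
print(sign_off())"
```

```text
the job is handed in; nothing more can be done
None
```

I handed the job in at about 48 s: the cassette is home against the back stop, glass up, and the screw caught and is left clamped. The needle reads about 3° past the mark; I couldn't recheck or correct that after letting go because all 200 camera calls were used up.

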